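# Gauge a block with the flip stop

### The job

Set the dark wooden block to length on the trimming board: flip the stop's leaf fully down across the board, slide the block, without lifting it, with its long side flat against the fence until its end bears on the tip of the stop's gauge screw, and hold it there with a light steady push for about a second without shoving the stop along its rail. Then let go of the block and flip the leaf back up until it stands upright, leaving the block exactly where it was gauged, and leave the other things on the bench alone.

Things in the scene. Friction and masses are not known exactly. Their poses are not given: they have to be found in the camera images.
- board: fixed trimming board, plywood 170 x 340 x 12 mm, with an aluminium fence along its far side. Origin: centre of the board's underside, on the bench. z up; y runs along the fence towards the stop. The fence takes up x from +35 to +65 mm over the whole length, its top 32 mm above the bench; the block goes against its face x = +35 mm.
- stop_carriage: the aluminium stop carriage on top of the fence, 25 x 46 mm, set back 3 mm from the fence face, its top 64 mm above the bench. Origin: centre of its underside, on the fence's top. Same axes as the board. It is clamped on the rail by friction only: a push along the fence (board y) of more than about 12 N makes it slip; it must not be shoved more than 4 mm.
- hinge (a point): point on the leaf's hinge axis, mid-width of the leaf, 50 mm above the bench. The axis is parallel to the board's y.
- stop_leaf (a joint): angle of the flip leaf: 0 = fully down on its hard stop, lying level towards -x of the board (its centre line 50 mm above the bench); 1.57 = upright; 1.95 = leaning back at its limit. The leaf is an aluminium bar 20 mm wide (along board y), 12 mm thick and 126 mm long from the hinge. A stiff hinge (0.09 N m) keeps it wherever it is left.
- leaf_tab (a point): mid-thickness, mid-width point of the leaf's grip end, 115 mm from the hinge axis; can be pinched here across the 20 mm width from above at any angle. With the leaf at angle a it lies 115 mm x cos(a) towards -x of the board from the hinge and 115 mm x sin(a) above it.
- screw_hole (a point): where the steel gauge screw (8 mm thick, 12 mm collar at its tip) leaves the leaf's -y side face, 44 mm from the hinge axis, 10 mm to -y of the leaf's middle. It points to -y of the board; with the leaf down its tip meets the end of a block lying at the fence. The tip stands out 8 to 43 mm from the face: set differently each time, not measured, constant during the work.
- block_center (a point): centre of the loose dark hardwood block, 70 x 110 x 50 mm (x, y, z), about 0.4 kg, lying on the board, 37 mm above the bench when flat; long axis y, starting roughly along the fence and on the -y side of the stop. When it is flat against the fence its centre is at x = 0 of the board. It can be pinched across its 70 mm width above the fence, or pushed.
- vial: bystander: glass vial with a red cap, 28 x 28 x 65 mm, standing behind the board; origin at the centre of its underside
- tin: bystander: open moisture tin, 73 x 73 x 48 mm, behind the board; origin at the centre of its underside
- lid: bystander: tin lid, 74 x 74 x 8 mm, lying beside the board's +y end; origin at the centre of its underside
- weight: bystander: small brass balance weight, 28 x 28 x 38 mm, standing beside the board's -y end; origin at the centre of its underside
There are look-alikes about, which are no part of the job. What is shaped like the part that bears block_center but purple is not meant.

How it is judged:
On the way, in this order (a step that is already met when the one before it is completed fails the run):
1. the leaf is flipped fully down while the block is still clear of the stop (value of joint stop_leaf below 0.06 rad and contact force between block and stop_carriage below 0.5 N), for 0.2 s.
2. with the leaf down, the block, flat against the fence, is held with a steady push of at least 2 N on the stop (value of joint stop_leaf below 0.06 rad and contact force between block and stop_carriage above 2 N and x of block_center in the frame of board between -0.0025 and 0.0025 m and angle between the y axis of block_center and the y axis of board, either way round below 0.035 rad and angle between block_center's own z axis and vertical below 0.03 rad and (y of gauge_screw_c1 in the frame of block_center between 0.0545 and 0.06 m or y of gauge_screw_c1 in the frame of block_center between -0.06 and -0.0545 m)), for 0.4 s.
At the end, for the whole second after the job is handed in: The leaf is up again (angle over 1.3 rad) and at rest; the block lies flat on the board, its long side within 2.5 mm of the fence and parallel to it within 2 degrees, its end still within about 2.5 to 3 mm of the gauge screw's tip as measured along the fence (value of joint stop_leaf above 1.3 rad and x of block_center in the frame of board between -0.0025 and 0.0025 m and angle between the y axis of block_center and the y axis of board, either way round below 0.035 rad and angle between block_center's own z axis and vertical below 0.03 rad and (y of gauge_screw_c1 in the frame of block_center between 0.0545 and 0.06 m or y of gauge_screw_c1 in the frame of block_center between -0.06 and -0.0545 m) and z of block_center in the frame of board between 0.034 and 0.04 m and linear speed of block below 0.01 m/s and velocity of joint stop_leaf between -0.1 and 0.1 rad/s); the robot touches nothing.
It fails at once if the stop carriage is shoved more than 4 mm along its rail (distance of stop_carriage from where it was at the start of the episode above 0.004 m).
It fails at once if the block is lifted off the board by more than 15 mm (z of block_center in the frame of board above 0.052 m).
It fails at once if the vial, tin, lid or weight is moved by more than 15 mm or knocked over (distance of any of vial, tin, lid, weight from where it was at the start of the episode above 0.015 m or angle between any of vial, tin, lid, weight's own z axis and vertical above 0.4 rad).
It also fails if it takes over 72 s, if anything falls off the work surface, if the arm or the gripper's body presses on something with over 40 N, if the wrist force passes 120 N, or if a joint passes its speed limit or range.

### The arm

A 7-joint arm with a two-finger parallel gripper is mounted at the origin on a cart in front of the work surface, level with it; the furniture and walls round the work are solid. World frame = base frame: x ahead of the robot, y to its left, z up, the work surface at z = 0. Lengths are in m, angles in rad, forces in N, time in s.
With the tool pointing down it reaches from about 0.425 to 0.925 m from the base axis. Payload 6.8 kg.
Tool frame: the origin (TCP) lies at the very end of the fingers, on their centre line; the grasp point (between the pads) lies 19 mm behind it; x points along the fingers, y is the direction in which the jaws open and shut, and the axes are right-handed (so a half turn about x gives the same grasp; the last joint's range is limited). The gripper opens to 85 mm and grips with 20 to 120 N. Pads are 22 mm wide; open, the fingers measure 114 mm over their backs; the gripper's body (76 mm by 85 mm) begins 54 mm behind the grasp point. The pads swing forward as they close: fully open they stand 13 mm farther back than shut.
Start: joints at [1.207, 0.477, 0.022, 1.555, -0.011, 1.109, -0.083], TCP at [0.171, -0.653, 0.231] pointing down, gripper open.
Joint ranges: [-2.96, 2.96], [-0.34, 2.1], [-1.41, 1.46], [0.24, 2.44], [-1.37, 4.51], [0.17, 1.92], [-2.96, 2.96]. Speed limits (rad/s): [2.39, 2.39, 3.14, 3.14, 3.14, 3.14, 3.14].

### API

Orientations are given as a rotation vector (axis times angle).
In Python, from bench import get_obs, grab_frame, camera_info, hand_in gives the robot as it stands.
- The arm moves only by the tool apply_moves, never from a script. Its argument "series" is text: rows parted by semicolons, each of 7 numbers parted by spaces: the turn, a rotation vector about the tool's x, y, z in rad, then the shift along the tool's x, y, z in m, then the opening, from 0 (shut) to 1 (fully open). In form: wx wy wz tx ty tz hand; .... A call has 1 to 12 rows; each row is the pose to reach, as a shift and turn from the pose commanded when the call began, along the tool's axes at that moment; what a row does not reach only later rows make up. A row lasts 1/8 s, in which the tool goes at most 62.5 mm and 10.7 degrees, less where a joint would pass 70% of its speed; a pose out of reach is approached as far as the arm can. A call with a gripper value outside its range is refused whole. The fingers move at their own pace and stop on an object; "force" is the grip in N (left out, the last holds). Time passes only in rows, so rows that repeat a pose let the fingers close. It gives the time, the measured TCP pose, the force and the opening at its end, in the units of the state.
- get_obs(): the state, without advancing time (a new reading comes with each control period).
- grab_frame(name): name is "scene" or "top" or "wrist"; returns the picture (480x640x3 uint8, blue, green, red); there is no depth.
- camera_info(name): a dict with "fov_y" (degrees; the focal length in pixels is half the picture's height over the tangent of half this angle, whatever the lens; pixels are square), "cx", "cy" (the principal point, pixels), "rvec" (rotation vector, rad) and "tvec" (3), from world to camera coordinates, as OpenCV has them. Camera axes: x right, y down, z forward; pixel columns grow to the right and rows downward; lengths in m; the calibration is good to about 2 mm. The wrist camera is an equidistant fisheye: a pixel r from the principal point sees the ray r / f radians off the axis. A picture is of the moment at which its call begins: read the wrist's pose just before it. camera_info takes no time and is no camera call; for the wrist camera it gives the pose at the moment of the call.
- hand_in(): hands the job in, once; it reports no verdict.
The state is a dict: "clock": time; "joints": joint angles; "qvel": joint speeds; "tau": joint torques, N m; "tcp_pos": TCP position; "orientation": TCP orientation; "contact_force": force on the tool from outside, world axes, zero at the start; "moment": the same for the moment, N m; "grip_width": finger opening in m.
Only numpy, scipy, OpenCV 4.12 (cv2) and the standard library are available. Lean on these libraries where they do the work, as an engineer would, in place of code of your own. Each camera call takes 0.05 s, during which the arm holds its last target.

## Working session

There is one attempt and no reset: what is moved stays moved. The work goes in short steps, Python scripts to look and compute and a tool call to move; the robot and the scene stay as the last step left them, time stands still between calls to the robot, and variables do not carry over. Pictures are saved under pics/ and viewed, and the job is handed in when it is done.

Besides the shell and the picture viewer there is one more tool, called after "Request:" as name(argument=value, ...), one argument or row to a line, values as JSON. apply_moves: Moves the arm, as the interface text tells. Its arguments: {"type":"object","properties":{"series":{"type":"string"},"force":{"type":"number"}},"required":["series"]}

```bash
ls; mkdir -p pics; python3 - <<'E'
from bench import *
import cv2
print(get_obs())
for n in ("scene","top","wrist"):
    print(n,camera_info(n)); cv2.imwrite(f"pics/{n}0.png",grab_frame(n))
E
```

```text
pics
{'clock': 0.0, 'joints': array([ 1.2069024 ,  0.47781977,  0.02232079,  1.55648315, -0.011477  ,
        1.10925608, -0.08307658]), 'qvel': array([ 0.00022836, -0.00024757,  0.00118266, -0.00111635,  0.00088623,
        0.00018854, -0.0003901 ]), 'tau': array([-6.32156643e-04, -5.96457696e+01,  1.60782784e+00, -2.81198984e+01,
        1.24740784e-02,  9.53816925e-03,  1.64188918e-05]), 'tcp_pos': array([ 0.17062302, -0.65246269,  0.23029876]), 'orientation': array([ 2.08545241,  0.27020553, -2.08625543]), 'contact_force': array([ 0.18795037, -0.55028167, -0.22054856]), 'moment': array([-0.02047876,  0.0367475 ,  0.03954802]), 'grip_width': 0.08545594578320118}
scene {'fov_y': 47.71990280872307, 'cx': 333.4465180797156, 'cy': 244.5629838880383, 'rvec': array([ 1.39801362, -2.30405878,  0.79275815]), 'tvec': array([0.2651029 , 0.40714133, 0.79861916])}
top {'fov_y': 46.52401279049953, 'cx': 328.19470964716857, 'cy': 237.20443088078505, 'rvec': array([ 2.13832556, -2.11253694,  0.15966835]), 'tvec': array([0.02514382, 0.55645133, 1.19097348])}
wrist {'fov_y': 65.70646984690485, 'cx': 317.17400285565896, 'cy': 241.250606895037, 'rvec': array([-2.30076986,  1.77751231,  0.25500764]), 'tvec': array([-0.67364082, -0.03570864,  0.38000308])}
```

View pics/scene0.png

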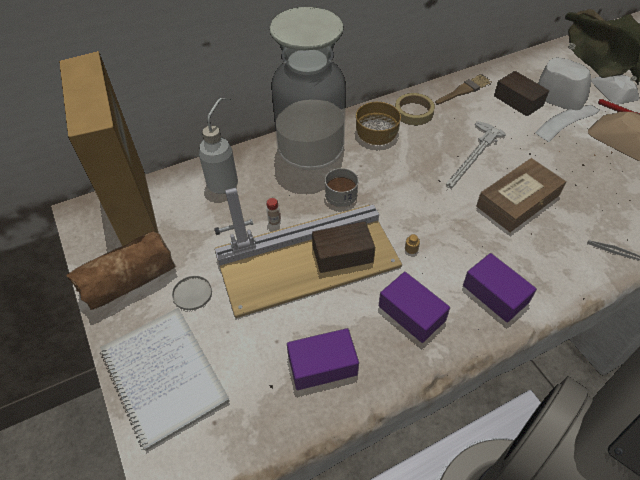

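View pics/top0.png

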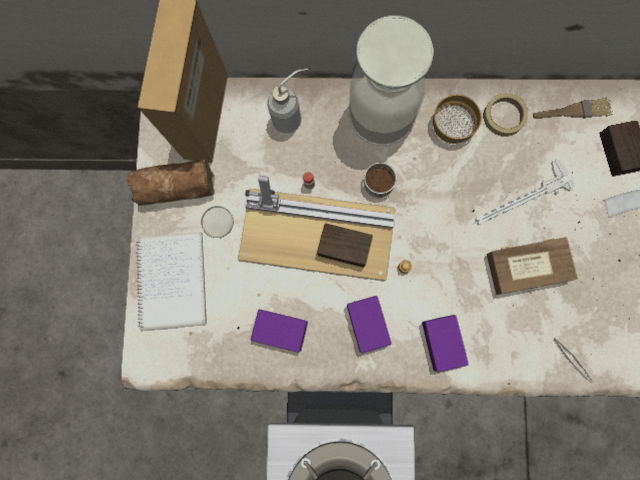

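View pics/wrist0.png

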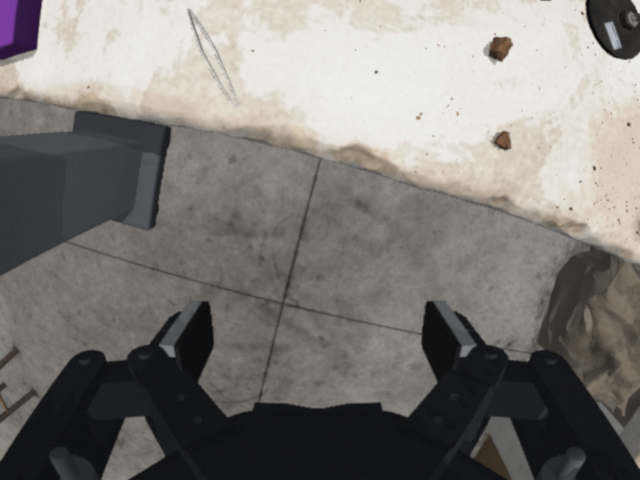

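Candidates for the block in the top view are the dark block on the board (345,245), the labelled brown box (532,266), the dark block at far right (622,148), and three purple blocks (279,331), (369,324), (445,343). I choose the one on the board and will check it in a close crop.

```bash
python3 - <<'E'
import cv2
a=cv2.imread("pics/top0.png"); c=a[165:295,225:425]; cv2.imwrite("pics/top_c.png",cv2.resize(c,None,fx=4,fy=4,interpolation=cv2.INTER_CUBIC))
a=cv2.imread("pics/scene0.png"); c=a[175:325,205:425]; cv2.imwrite("pics/sc_c.png",cv2.resize(c,None,fx=3.6,fy=3.6,interpolation=cv2.INTER_CUBIC))
E
```

```text
(no output)
```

View pics/top_c.png

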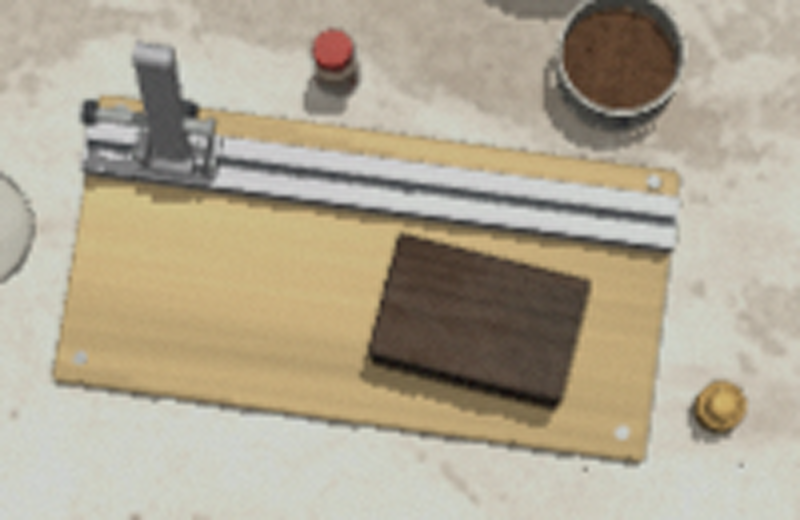

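View pics/sc_c.png

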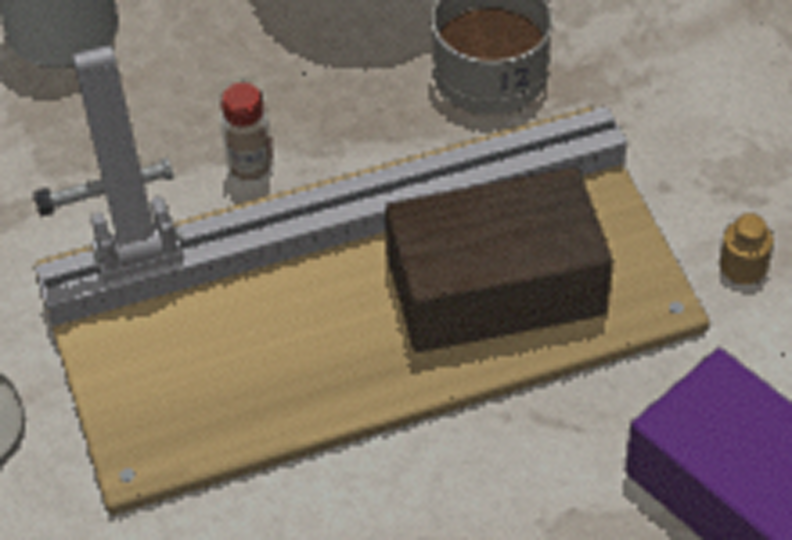

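The crops show the dark, wood-grained block on the board, about 8 mm off the fence and slightly rotated. The leaf is up near (260,185) in the top view. The purple blocks are off the board. Next I fit the poses.

```bash
cat > h.py <<'E'
import numpy as np, cv2
from scipy.optimize import least_squares
from bench import *
def K(ci):
    f=240/np.tan(np.radians(ci['fov_y'])/2); return np.array([[f,0,ci['cx']],[0,f,ci['cy']],[0,0,1.]])
def proj(ci,P):
    return cv2.projectPoints(np.float64(P).reshape(-1,1,3),ci['rvec'],ci['tvec'],K(ci),None)[0].reshape(-1,2)
def plane(ci,px,z):
    R=cv2.Rodrigues(ci['rvec'])[0]; c=-R.T@ci['tvec']
    d=(R.T@np.linalg.inv(K(ci))@np.c_[np.float64(px).reshape(-1,2),np.ones(len(np.atleast_2d(px)))].T).T
    return c+d*((z-c[2])/d[:,2])[:,None]
T,S=camera_info('top'),camera_info('scene')
def tp(*p): return (np.array(p,float)+.5)/4-.5+[225,165]
def sp(*p): return (np.array(p,float)+.5)/3.6-.5+[205,175]
E
python3 - <<'E'
from h import *
bt=tp((55,380),(643,460),(680,171),(100,97)); bm=np.array([[-85,170],[-85,-170],[85,-170],[85,170]])/1e3
bs=sp((108,508),(708,322)); 
kt=tp((402,234),(590,282),(557,401),(372,355)); km=np.array([[35,55],[35,-55],[-35,-55],[-35,55]])/1e3
ks=sp((386,205),(582,168),(610,262),(413,302))
def place(p,m,z):
    c,s=np.cos(p[2]),np.sin(p[2]); return np.c_[m@np.array([[c,s],[-s,c]])+p[:2],np.full(len(m),z)]
fb=lambda p:np.r_[proj(T,place(p,bm,.012))-bt,proj(S,place(p,bm[:2],.012))-bs].ravel()
fk=lambda p:np.r_[proj(T,place(p,km,.062))-kt,proj(S,place(p,km,.062))-ks].ravel()
for n,f in(("board",fb),("block",fk)):
    r=least_squares(f,[.6,.1,-.1]); print(n,r.x,np.round(f(r.x).reshape(-1,2),1).tolist())
for n,px,z in (("vialcap",tp((333,50)),.065),("tinrim",tp((622,52)),.048),("weight",tp((722,400)),.038),("carr corner near right",tp((214,178)),.064)):
    print(n,plane(T,px[None] if px.ndim==1 else px,z))
E
```

```text
board [ 0.57075669  0.05979643 -0.12364127] [[-1.3, 0.3], [0.5, 0.6], [0.1, -0.4], [-0.6, -0.9], [-0.3, -0.0], [1.5, -0.6]]
block [ 0.53885023 -0.00369342 -0.24408535] [[-1.1, -0.5], [0.5, -0.1], [0.9, 0.9], [-1.8, -0.3], [-0.4, -1.0], [-0.4, -0.7], [1.9, 0.5], [0.0, 0.3]]
vialcap [[0.68828919 0.07864685 0.065     ]]
tinrim [[ 0.69334644 -0.08329321  0.048     ]]
weight [[ 0.49799013 -0.13882972  0.038     ]]
carr corner near right [[0.61496908 0.14304061 0.064     ]]
```

```bash
cat >> h.py <<'E'
from scipy.spatial.transform import Rotation as Ro
def Rdown(ydir):
    y=np.array([ydir[0],ydir[1],0.]);y/=np.linalg.norm(y); x=np.array([0,0,-1.]); return np.c_[x,y,np.cross(x,y)]
def rel(p,R,p0=None,R0=None):
    o=get_obs()
    p0=o['tcp_pos'] if p0 is None else np.array(p0); R0=Ro.from_rotvec(o['orientation']).as_matrix() if R0 is None else R0
    return np.round(np.r_[Ro.from_matrix(R0.T@R).as_rotvec(),R0.T@(np.array(p)-p0)],4)
E
python3 - <<'E'
from h import *
o=get_obs();R=Ro.from_rotvec(o['orientation']).as_matrix();print(R.round(3))
u=np.array([.1233,.9924])
for y in (u,-u,[u[1],-u[0]],[-u[1],u[0]]): print(y,rel([.5,.1,.33],Rdown(y)))
print(rel([.42,-.35,.33],R))
w=camera_info('wrist');Rw=cv2.Rodrigues(w['rvec'])[0];c=-Rw.T@w['tvec'];print("cam in tool",R.T@(c-o['tcp_pos']),"\n",(Rw@R).round(3))
E
```

```text
[[-0.     0.253 -0.967]
 [ 0.001 -0.967 -0.253]
 [-1.    -0.001  0.   ]]
[0.1233 0.9924] [-2.7622e+00 -2.0000e-03  5.0000e-04 -9.8600e-02 -6.4490e-01 -5.0900e-01]
[-0.1233 -0.9924] [ 3.794e-01  4.000e-04  1.400e-03 -9.860e-02 -6.449e-01 -5.090e-01]
[np.float64(0.9924), np.float64(-0.1233)] [-1.1914e+00 -8.0000e-04  1.3000e-03 -9.8600e-02 -6.4490e-01 -5.0900e-01]
[np.float64(-0.9924), np.float64(0.1233)] [ 1.9502e+00  1.5000e-03  9.0000e-04 -9.8600e-02 -6.4490e-01 -5.0900e-01]
[ 0.      0.      0.     -0.0992 -0.2298 -0.3178]
cam in tool [-0.1435278  -0.00049778 -0.07138974] 
 [[-0.     1.     0.001]
 [-0.279 -0.001  0.96 ]
 [ 0.96   0.     0.279]]
```

Request:
apply_moves(
  series="0 0 0 -0.10 -0.05 -0.06 1; 0 0 0 -0.10 -0.10 -0.12 1; 0 0 0 -0.10 -0.15 -0.18 1; 0 0 0 -0.10 -0.19 -0.24 1; 0.1 0 0 -0.10 -0.23 -0.30 1; 0.2 0 0 -0.10 -0.28 -0.34 1; 0.3 0 0 -0.10 -0.33 -0.37 1; 0.379 0 0 -0.10 -0.38 -0.40 1; 0.379 0 0 -0.08 -0.44 -0.43 1; 0.379 0 0 -0.06 -0.50 -0.46 1; 0.379 0 0 -0.03 -0.56 -0.48 1; 0.379 0 0 -0.01 -0.613 -0.492 1",
)

```text
clock: 1.65
tcp_pos: [0.4818, -0.0257, 0.2717]
orientation: [-2.159, 0.133, 2.157]
contact_force: [0.2, 0.2, -0.0]
grip_width: 0.0855
```

Request:
apply_moves(
  series="0 0 0 0 0 0 1; 0 0 0 0 0 0 1; 0 0 0 0 0 0 1",
)

```text
clock: 2.02
tcp_pos: [0.4817, -0.0293, 0.2724]
orientation: [-2.157, 0.137, 2.156]
contact_force: [-0.3, -0.5, -0.2]
grip_width: 0.0853
```

```bash
python3 - <<'E'
from h import *
import pickle
o=get_obs();print(o)
w=camera_info('wrist');im=grab_frame('wrist');cv2.imwrite('pics/w1.png',im);pickle.dump(w,open('w1.pkl','wb'))
E
```

```text
{'clock': 2.025, 'joints': array([ 0.30611615,  0.14377044, -0.4113351 ,  1.92902781,  0.0655924 ,
        1.08114039, -1.82909819]), 'qvel': array([ 0.004407  , -0.00113286, -0.00115616, -0.0017243 , -0.00234526,
       -0.0021921 , -0.00134702]), 'tau': array([-5.17418012e-01, -3.59470618e+01, -1.63651820e+00, -2.76137441e+01,
       -1.25512661e-02, -5.64205384e-04,  6.39124308e-03]), 'tcp_pos': array([ 0.48165483, -0.0292839 ,  0.27238872]), 'orientation': array([-2.15705909,  0.13657657,  2.15602024]), 'contact_force': array([-0.26677779, -0.5339454 , -0.19721303]), 'moment': array([ 0.01836941, -0.0013026 ,  0.06621306]), 'grip_width': 0.08526274632265744}
```

View pics/w1.png

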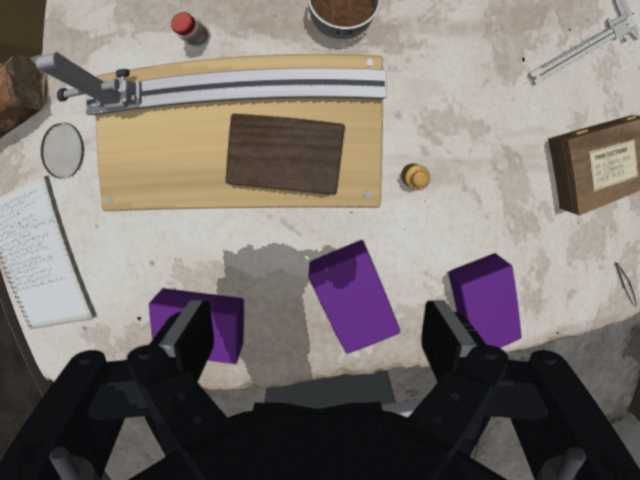

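The wrist view shows the board at (95-385, 60-210), the block at (285,155), the carriage at (115,98) with the leaf up towards (48,62), and the purple look-alikes below. I zoom in for corners.

```bash
python3 - <<'E'
import cv2
a=cv2.imread("pics/w1.png")
cv2.imwrite("pics/w1_a.png",cv2.resize(a[40:220,25:215],None,fx=4,fy=4,interpolation=cv2.INTER_CUBIC)[:600])
cv2.imwrite("pics/w1_b.png",cv2.resize(a[45:220,210:400],None,fx=4,fy=4,interpolation=cv2.INTER_CUBIC)[:, :])
cv2.imwrite("pics/w1_b.png",cv2.resize(a[45:220,210:400],None,fx=3.4,fy=3.4,interpolation=cv2.INTER_CUBIC))
E
```

```text
(no output)
```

View pics/w1_a.png

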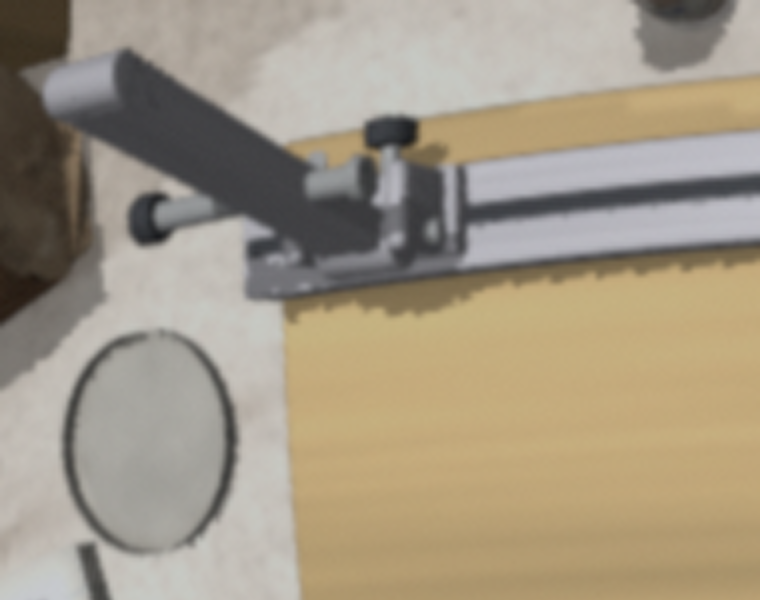

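View pics/w1_b.png

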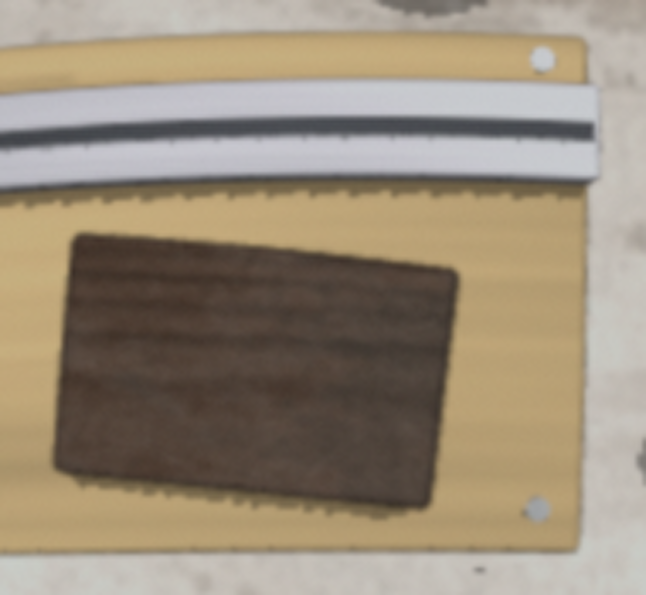

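```bash
cat >> h.py <<'E'
def projw(ci,P):
    f=240/np.tan(np.radians(ci['fov_y'])/2)
    return cv2.fisheye.projectPoints(np.float64(P).reshape(-1,1,3),ci['rvec'].reshape(3,1),ci['tvec'].reshape(3,1),K(ci),np.zeros(4))[0].reshape(-1,2)
def planew(ci,px,z):
    un=cv2.fisheye.undistortPoints(np.float64(px).reshape(-1,1,2),K(ci),np.zeros(4)).reshape(-1,2)
    R=cv2.Rodrigues(ci['rvec'])[0]; c=-R.T@ci['tvec']
    d=np.c_[un,np.ones(len(un))]@R
    return c+d*((z-c[2])/d[:,2])[:,None]
def crop(s,ox,oy,*p): return (np.array(p,float)+.5)/s-.5+[ox,oy]
bm=np.array([[-85,170],[-85,-170],[85,-170],[85,170]])/1e3
km=np.array([[35,55],[35,-55],[-35,-55],[-35,55]])/1e3
def place(p,m,z):
    c,s=np.cos(p[2]),np.sin(p[2]); return np.c_[m@np.array([[c,s],[-s,c]])+p[:2],np.full(len(m),z)]
def tobd(b,P):
    c,s=np.cos(b[2]),np.sin(b[2]); return (np.atleast_2d(P)[:,:2]-b[:2])@np.array([[c,-s],[s,c]])
E
python3 - <<'E'
from h import *
import pickle
w=pickle.load(open('w1.pkl','rb'))
bw=np.r_[[[104.5,210]],crop(3.4,210,45,(579,551),(586,36)),crop(4,25,40,(285,143))]
kw=crop(3.4,210,45,(71,233),(460,268),(432,509),(53,470))
fb=lambda p:(projw(w,place(p,bm,.012))-bw).ravel()
fk=lambda p:(projw(w,place(p,km,.062))-kw).ravel()
R={}
for n,f in(("board",fb),("block",fk)):
    r=least_squares(f,[.6,.1,-.1]); R[n]=r.x; print(n,r.x,np.round(f(r.x).reshape(-1,2),1).tolist())
b=R['board'];print('block in board',tobd(b,R['block'][:2]),R['block'][2]-b[2])
b2=[ .57075669 , 0.05979643, -0.12364127]; print(tobd(b2,[0.53885023 ,-0.00369342]))
# stop
print('carr right edge',tobd(b,planew(w,crop(4,25,40,(462,250),(466,170)),.064)))
print('fence near edge',tobd(b,planew(w,crop(3.4,210,45,(597,178),(300,178)),.032)))
print('leaf tip',tobd(b,planew(w,crop(4,25,40,(47,92),(125,52)),.174)))
print('leaf tip top',tobd(b2,plane(T,crop(4,225,165,(135,45),(173,45)),.174)),tobd(b,plane(T,crop(4,225,165,(135,45),(173,45)),.174)))
E
```

```text
board [ 0.57184272  0.0591276  -0.12561878] [[-2.5, 1.0], [1.3, 0.4], [1.3, -0.7], [-1.1, -0.4]]
block [ 0.54071616 -0.00415722 -0.23607478] [[-0.2, -0.9], [0.6, -0.8], [0.2, 0.7], [-0.6, 1.0]]
block in board [[-0.02295243 -0.06668597]] -0.11045600125865457
[[-0.02383291 -0.06694009]]
carr right edge [[0.03600218 0.07891873]
 [0.05665662 0.07765186]]
fence near edge [[ 0.03495574 -0.1683168 ]
 [ 0.03353098 -0.07905882]]
leaf tip [[0.06984344 0.12347698]
 [0.07341342 0.10188001]]
leaf tip top [[0.07392494 0.12310814]
 [0.07647443 0.10396036]] [[0.07252008 0.12378158]
 [0.07510743 0.10463888]]
```

```bash
cat >> h.py <<'E'
B=np.array([.5715,.0593,-.1248])
def W(x,y,z): return place(B,np.array([[x,y]]),z)[0]
U=np.array([-np.sin(B[2]),np.cos(B[2])]); X=np.array([np.cos(B[2]),np.sin(B[2])])
E
python3 - <<'E'
from h import *
print(rel(W(-.04,.113,.26),Rdown(-U)),W(-.04,.113,.26))
E
```

```text
[-0.0012 -0.0006 -0.0003  0.0124 -0.212  -0.0378] [0.54587692 0.1764002  0.26      ]
```

Request:
apply_moves(
  series="0 0 0 0.003 -0.05 -0.01 1; 0 0 0 0.006 -0.10 -0.02 1; 0 0 0 0.009 -0.16 -0.03 1; 0 0 0 0.012 -0.208 -0.038 1; 0 0 0 0.012 -0.212 -0.038 1; 0 0 0 0.012 -0.212 -0.038 1; 0 0 0 0.012 -0.212 -0.038 1",
)

```text
clock: 2.95
tcp_pos: [0.5456, 0.1757, 0.2602]
orientation: [-2.157, 0.138, 2.156]
contact_force: [-0.4, -0.4, -0.1]
grip_width: 0.0858
```

```bash
python3 - <<'E'
from h import *
import pickle
o=get_obs();print(o['tcp_pos'],o['orientation'])
w=camera_info('wrist');im=grab_frame('wrist');cv2.imwrite('pics/w2.png',im);pickle.dump(w,open('w2.pkl','wb'))
E
```

```text
[0.54562049 0.17572537 0.26019618] [-2.15699473  0.13776614  2.15633245]
```

View pics/w2.png

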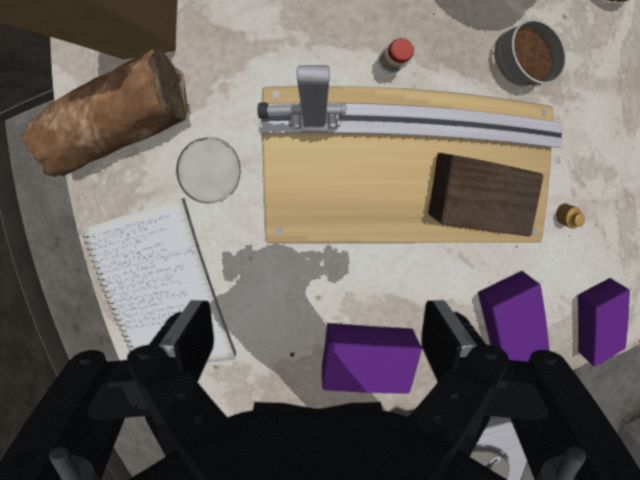

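```bash
python3 - <<'E'
import cv2
a=cv2.imread("pics/w2.png")
cv2.imwrite("pics/w2_a.png",cv2.resize(a[55:155,250:370],None,fx=6,fy=6,interpolation=cv2.INTER_CUBIC))
E
```

```text
(no output)
```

View pics/w2_a.png

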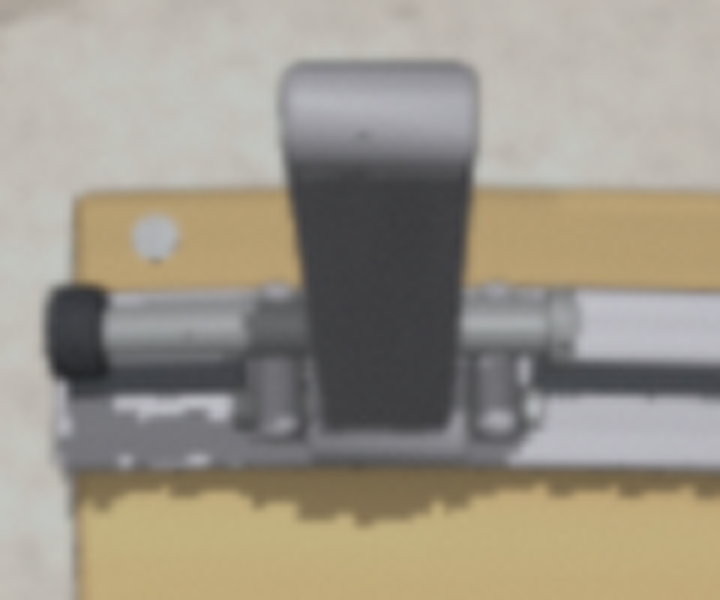

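```bash
python3 - <<'E'
from h import *
import pickle
w=pickle.load(open('w2.pkl','rb'));c=lambda *p:crop(6,250,55,*p)
print('tip top edge',tobd(B,planew(w,c((281,110),(479,110)),.172))*1e3)
print('base',tobd(B,planew(w,c((324,410),(449,410)),.068))*1e3)
print('screw',tobd(B,planew(w,c((460,325),(578,325)),.094))*1e3)
print('board edge',tobd(B,planew(w,c((77,230),(77,530)),.012))*1e3)
print('fence face',tobd(B,planew(w,c((200,468),(700,468)),.032))*1e3)
# upright model fit: hx, angle, y
def leaf(q):
    hx,a,yc=q; r=np.array([.122,.122,.06,.06]); 
    x=hx-r*np.cos(a)-.006*np.sin(a)*1; z=.05+r*np.sin(a)-.006*np.cos(a); y=yc+np.array([.01,-.01,.01,-.01])
    return np.array([place(B,np.array([[i,j]]),k)[0] for i,j,k in zip(x,y,z)])
E
```

```text
tip top edge [[ 70.91802263 125.22499014]
 [ 70.80263298 105.0390413 ]]
base [[ 43.01185714 124.56199998]
 [ 42.9343622  106.04128057]]
screw [[ 53.85576182 105.05451921]
 [ 54.01290407  88.91982194]]
board edge [[ 78.00772789 169.30014393]
 [ 24.73380692 169.90608148]]
fence face [[ 34.93217305 146.32792258]
 [ 35.05553124  63.78787331]]
```

```bash
python3 - <<'E'
from h import *
import pickle
w=pickle.load(open('w2.pkl','rb'));c=lambda *p:crop(6,250,55,*p)
def f(q):
    hx,d=q; out=[]
    for r,py in((120,165),(18,412)):
        x=hx+(r*np.sin(d)-6*np.cos(d))/1e3; z=.05+(r*np.cos(d)+6*np.sin(d))/1e3
        out.append(projw(w,W(x,.115,z))[0,1]-c((0,py))[0,1])
    return out
r=least_squares(f,[.05,.1]);print(r.x)
for z in(.16,.165,.17,.175): print(z,tobd(B,planew(w,c((380,165),(380,62)),z))*1e3)
hx,d=r.x;print('tab',W(hx+.115*np.sin(d),.1152,.05+.115*np.cos(d)),'cmd from here',rel(W(hx+.115*np.sin(d),.1152,.05+.115*np.cos(d)),Rdown(-U)))
E
```

```text
[0.04442494 0.22605653]
0.16 [[ 66.69072702 115.25854798]
 [ 78.27770445 115.23281446]]
0.165 [[ 65.95757047 115.20964144]
 [ 77.30684602 115.18443583]]
0.17 [[ 65.22441392 115.1607349 ]
 [ 76.33598759 115.13605721]]
0.175 [[ 64.49125738 115.11182836]
 [ 75.36512916 115.08767858]]
tab [0.65549429 0.16486573 0.16207415] cmd from here [-0.0015 -0.0005 -0.001   0.0982 -0.003  -0.1104]
```

```bash
python3 - <<'E'
from h import *
def tri(a,b):
    P=lambda ci:K(ci)@np.c_[cv2.Rodrigues(ci['rvec'])[0],ci['tvec']]
    X=cv2.triangulatePoints(P(T),P(S),np.float64(a),np.float64(b)).ravel();X=X[:3]/X[3];print(X,tobd(B,X))
tri((281,93),(210,131)); tri((307,70),(229,98)); tri((309,177),(272,202))
E
```

```text
[0.85079319 0.13635816 0.14710528] [[0.2675291  0.11122423]]
[0.88334632 0.07819447 0.18656841] [[0.30706904 0.05756499]]
[0.69074579 0.07757166 0.05996505] [[0.11604398 0.03297282]]
```

Leaf found at board y = 115 mm, leaning back about 0.2 rad past upright, and the screw stands out about 16 mm. I'll go behind the leaf with shut fingers and sweep it down along its arc.

Request:
apply_moves(
  series="0 0 0 0.01 -0.002 -0.03 0; 0 0 0 0.02 -0.002 -0.08 0; 0 0 0 0.02 -0.002 -0.12 0; 0 0 0 0.02 -0.002 -0.145 0; 0 0 0 0.02 -0.002 -0.145 0; 0 0 0 0.06 -0.002 -0.145 0; 0 0 0 0.09 -0.002 -0.145 0; 0 0 0 0.11 -0.002 -0.145 0; 0 0 0 0.11 -0.002 -0.145 0",
)

```text
clock: 4.12
tcp_pos: [0.6882, 0.1617, 0.149]
orientation: [-2.156, 0.134, 2.161]
contact_force: [0.8, 0.4, 0.4]
grip_width: -0.0
```

```bash
python3 - <<'E'
from h import *
o=get_obs();print(tobd(B,o['tcp_pos']),o['tcp_pos'][2],o['contact_force'])
cv2.imwrite('pics/s3.png',cv2.resize(grab_frame('scene')[100:340,150:450],None,fx=2.5,fy=2.5))
E
```

```text
[[0.10301798 0.11612417]] 0.14897403844092766 [0.77074044 0.37437844 0.35338791]
```

View pics/s3.png

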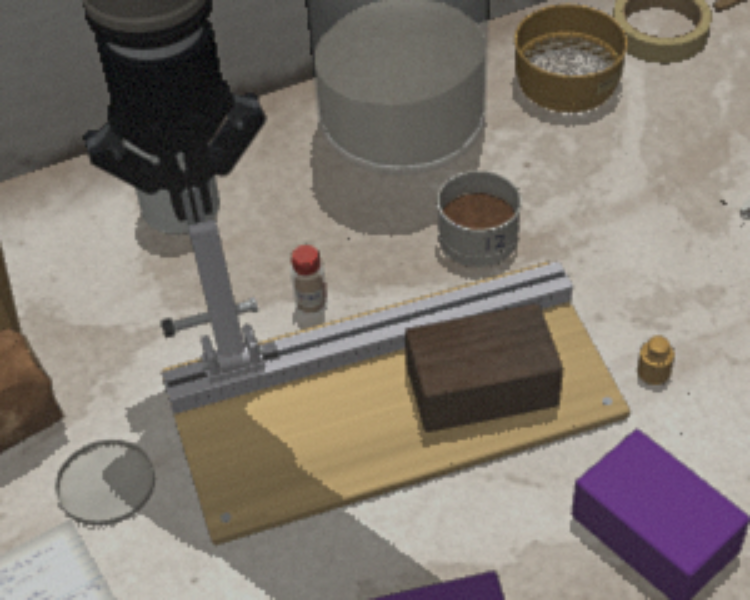

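Request:
apply_moves(
  series="0 0 0 0 0 0.022 0; 0 0 0 0 0 0.044 0; 0 0 0 0.001 0 0.063 0; 0 0 0 0.005 0 0.080 0; 0 0 0 0.013 0 0.0985 0; 0 0 0 0.024 0 0.115 0; 0 0 0 0.038 0 0.1285 0; 0 0 0 0.0555 0 0.139 0; 0 0 0 0.074 0 0.146 0; 0 0 0 0.084 0 0.149 0; 0 0 0 0.092 0 0.150 0; 0 0 0 0.094 0 0.150 0",
)

```text
clock: 5.68
tcp_pos: [0.541, 0.1808, 0.0563]
orientation: [-2.158, 0.133, 2.157]
contact_force: [-1.0, -0.4, 0.8]
grip_width: -0.0004
```

Request:
apply_moves(
  series="0 0 0 0.0015 0 0 0; 0 0 0 0.003 0 0 0; 0 0 0 0.003 0 0 0; 0 0 0 0.003 0 0 0",
)

```text
clock: 6.18
tcp_pos: [0.541, 0.181, 0.0551]
orientation: [-2.159, 0.134, 2.157]
contact_force: [-6.1, -1.6, 16.1]
grip_width: -0.0001
```

```bash
python3 - <<'E'
from h import *
o=get_obs();print(tobd(B,o['tcp_pos']),o['tcp_pos'][2],o['contact_force'])
cv2.imwrite('pics/s4.png',cv2.resize(grab_frame('scene')[100:340,150:450],None,fx=2.5,fy=2.5))
E
```

```text
[[-0.04545325  0.1169427 ]] 0.055053003272751935 [-6.07406037 -1.56375111 16.11417148]
```

View pics/s4.png

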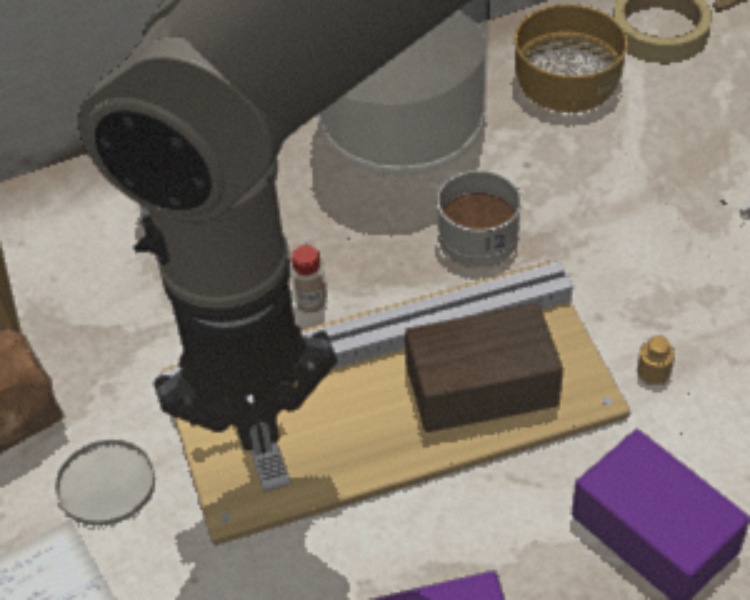

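Request:
apply_moves(
  series="0 0 0 -0.02 0 0 0; 0 0 0 -0.06 0 0 0; 0 0 0 -0.11 0.02 -0.005 1; 0 0 0 -0.15 0.05 -0.015 1; 0 0 0 -0.15 0.065 -0.015 1; 0 0 0 -0.15 0.065 -0.015 1; 0 0 0 -0.15 0.065 -0.015 1",
)

```text
clock: 7.1
tcp_pos: [0.5466, 0.1152, 0.2022]
orientation: [-2.156, 0.132, 2.16]
contact_force: [-0.2, -0.1, 0.4]
grip_width: 0.085
```

```bash
python3 - <<'E'
from h import *
import pickle
o=get_obs();print(tobd(B,o['tcp_pos']),o['tcp_pos'],o['contact_force'])
w=camera_info('wrist');im=grab_frame('wrist');cv2.imwrite('pics/w5.png',im);pickle.dump(w,open('w5.pkl','wb'))
E
```

```text
[[-0.03163788  0.05239489]] [0.5466301  0.11522556 0.20219677] [-0.15248305 -0.13011919  0.42617531]
```

View pics/w5.png

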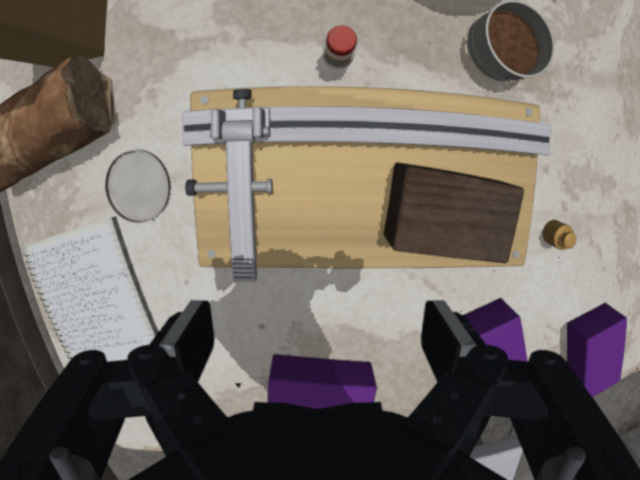

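The leaf lies level across the board at (240,210), with the screw tip at (272,187) and the block at (455,212), clear of it. Zooming to measure.

```bash
python3 - <<'E'
import cv2
a=cv2.imread("pics/w5.png")
cv2.imwrite("pics/w5_a.png",cv2.resize(a[80:290,175:295],None,fx=2.85,fy=2.85,interpolation=cv2.INTER_CUBIC))
cv2.imwrite("pics/w5_b.png",cv2.resize(a[150:280,375:545],None,fx=4,fy=4,interpolation=cv2.INTER_CUBIC))
E
```

```text
(no output)
```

View pics/w5_a.png

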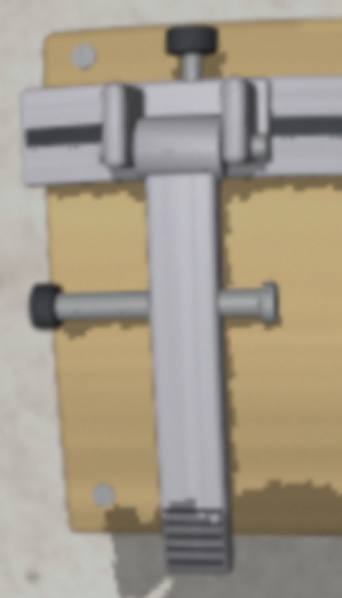

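View pics/w5_b.png

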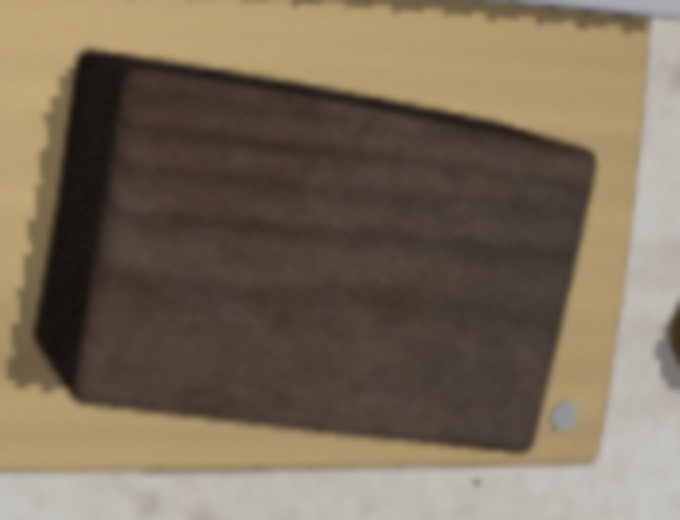

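```bash
python3 - <<'E'
from h import *
import pickle
w=pickle.load(open('w5.pkl','rb'));c=lambda *p:crop(2.85,175,80,*p);d=lambda *p:crop(4,375,150,*p)
t=lambda px,z:(tobd(B,planew(w,px,z))*1e3).round(1).tolist()
print('leaf tip',t(c((166,572),(230,572)),.05),'sides@tab',t(c((162,520),(229,520)),.056),'sides@screw',t(c((151,300),(219,300)),.056))
print('screw tip',t(c((277,302)),.05),'axis',t(c((225,302)),.054))
kw=d((122,66),(597,155),(530,452),(78,402))
f=lambda p:(projw(w,place(p,km,.062))-kw).ravel()
r=least_squares(f,[.54,0,-.2]);print('block',tobd(B,r.x[:2])*1e3,r.x[2]-B[2],f(r.x).round(1))
print('fence face',t(np.array([[400,148.5],[300,141]]),.032))
E
```

```text
leaf tip [[-82.6, 126.5], [-82.2, 106.5]] sides@tab [[-63.5, 125.0], [-63.3, 104.8]] sides@screw [[1.7, 124.5], [1.3, 105.0]]
screw tip [[-0.3, 89.5]] axis [[0.4, 103.7]]
block [[-22.99720738 -66.34338249]] -0.11142426740578401 [ 0.7 -0.5  1.2 -1.6  0.8  1.2 -2.2  1.2]
fence face [[30.1, -17.2], [35.1, 67.5]]
```

```bash
python3 - <<'E'
from h import *
yaw=B[2]-.111; Xb=np.array([np.cos(yaw),np.sin(yaw)])
print(rel(W(-.0233,-.0665,.13),Rdown(Xb)))
print(rel(W(-.0233,-.0665,.034),Rdown(Xb)), get_obs()['joints'].round(2))
E
```

```text
[-1.4564  0.0015  0.0015  0.0721  0.1192 -0.0081]
[-1.4564  0.0015  0.0015  0.1681  0.1192 -0.0083] [ 0.08  0.36 -0.5   1.84  0.2   0.99 -2.19]
```

Request:
apply_moves(
  series="-0.18 0 0 0.01 0.02 0 1; -0.36 0 0 0.02 0.04 -0.002 1; -0.54 0 0 0.03 0.06 -0.004 1; -0.72 0 0 0.04 0.08 -0.006 1; -0.90 0 0 0.05 0.10 -0.008 1; -1.08 0 0 0.06 0.119 -0.008 1; -1.26 0 0 0.072 0.119 -0.008 1; -1.44 0 0 0.072 0.119 -0.008 1; -1.456 0 0 0.072 0.119 -0.008 1; -1.456 0 0 0.072 0.119 -0.008 1; -1.456 0 0 0.072 0.119 -0.008 1",
)

```text
clock: 8.52
tcp_pos: [0.5409, -0.0043, 0.1312]
orientation: [1.383, 1.086, -1.383]
contact_force: [0.1, -0.1, 0.1]
grip_width: 0.0858
```

```bash
python3 - <<'E'
from h import *
import pickle
o=get_obs();print(tobd(B,o['tcp_pos']),o['tcp_pos'],o['contact_force'],o['joints'].round(2))
yaw=B[2]-.111; Xb=np.array([np.cos(yaw),np.sin(yaw)])
print(rel(W(-.0233,-.0665,.034),Rdown(Xb)))
w=camera_info('wrist');im=grab_frame('wrist');cv2.imwrite('pics/w6.png',im);pickle.dump(w,open('w6.pkl','wb'))
E
```

```text
[[-0.02245682 -0.06694937]] [ 0.54088422 -0.00433334  0.13116746] [ 0.07425941 -0.10727768  0.05280048] [ 0.48  0.48 -0.74  1.93  0.42  0.89 -0.72]
[-0.0036 -0.     -0.0002  0.0972 -0.0009 -0.0003]
```

View pics/w6.png

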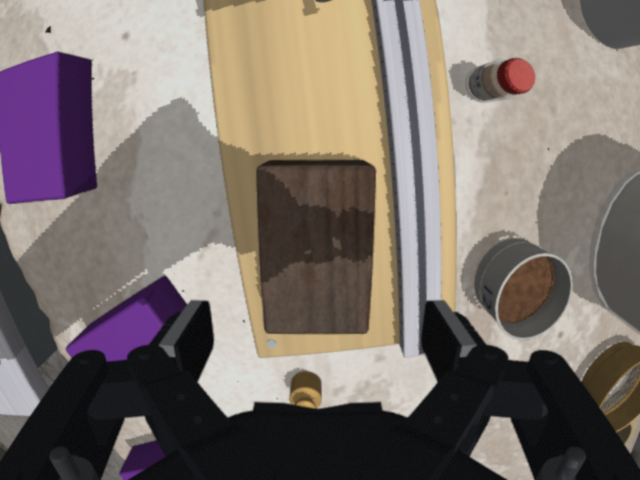

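Request:
apply_moves(
  series="0 0 0 0.03 -0.001 0 1; 0 0 0 0.06 -0.001 0 1; 0 0 0 0.08 -0.001 0 1; 0 0 0 0.09 -0.001 0 1; 0 0 0 0.097 -0.001 0 1; 0 0 0 0.097 -0.001 0 1",
)

```text
clock: 9.32
tcp_pos: [0.54, -0.0044, 0.0342]
orientation: [1.383, 1.087, -1.382]
contact_force: [-1.0, 0.4, 0.2]
grip_width: 0.0856
```

Request:
apply_moves(
  series="0 0 0 0 0 0 0.78; 0 0 0 0 0 0 0.7; 0 0 0 0 0 0 0.6; 0 0 0 0 0 0 0.6; 0 0 0 0 0 0 0.6",
  force=25,
)

```text
clock: 9.95
tcp_pos: [0.5402, -0.0044, 0.0349]
orientation: [1.383, 1.086, -1.382]
contact_force: [-1.8, -0.5, 6.1]
grip_width: 0.0699
```

```bash
python3 - <<'E'
from h import *
import pickle
o=get_obs();print(tobd(B,o['tcp_pos']),o['tcp_pos'],o['contact_force'],o['grip_width'])
for x,y in((-.004,-.06),(-.004,-.02),(-.004,.02)): print(rel(W(x,y,.034),Rdown(X)))
w=camera_info('wrist');im=grab_frame('wrist');cv2.imwrite('pics/w7.png',im);pickle.dump(w,open('w7.pkl','wb'))
E
```

```text
[[-0.02314302 -0.06712286]] [ 0.54018177 -0.00442006  0.03488009] [-1.75834683 -0.51231627  6.14658688] 0.06990826624966374
[-0.1134  0.     -0.0009  0.0009  0.0182 -0.0092]
[-0.1134  0.     -0.0009  0.0009  0.0137 -0.049 ]
[-0.1134  0.     -0.0009  0.0009  0.0092 -0.0887]
```

View pics/w7.png

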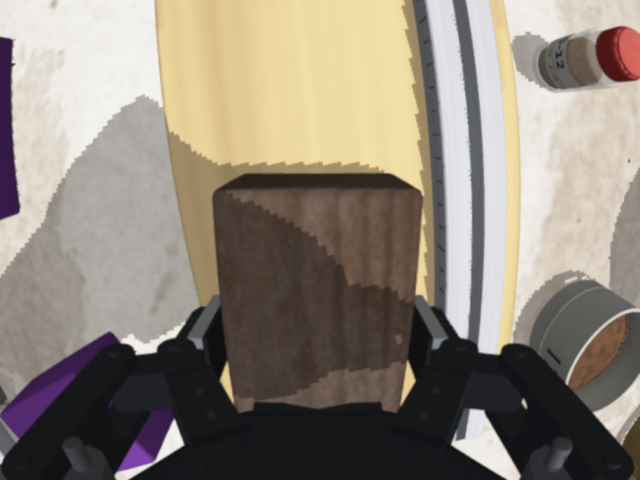

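Request:
apply_moves(
  series="-0.04 0 0 -0.0005 0.006 -0.002 0.6; -0.08 0 0 -0.0005 0.012 -0.005 0.6; -0.113 0 0 -0.0005 0.018 -0.010 0.6; -0.113 0 0 -0.0005 0.017 -0.020 0.6; -0.113 0 0 -0.0005 0.016 -0.030 0.6; -0.113 0 0 -0.0005 0.015 -0.040 0.6; -0.113 0 0 -0.0005 0.0137 -0.049 0.6; -0.113 0 0 -0.0005 0.0115 -0.069 0.6; -0.113 0 0 -0.0005 0.0105 -0.077 0.6; -0.113 0 0 -0.0005 0.0105 -0.077 0.6",
)

```text
clock: 11.25
tcp_pos: [0.5685, 0.0688, 0.0349]
orientation: [1.301, 1.148, -1.299]
contact_force: [-0.9, 0.5, 3.0]
grip_width: 0.0697
```

```bash
python3 - <<'E'
from h import *
import pickle
o=get_obs();print(tobd(B,o['tcp_pos']),o['tcp_pos'],o['contact_force'],o['grip_width'])
print(rel(W(0,.02,.0345),Rdown(X)))
w=camera_info('wrist');im=grab_frame('wrist');cv2.imwrite('pics/w8.png',im);pickle.dump(w,open('w8.pkl','wb'))
E
```

```text
[[-0.00416516  0.00900551]] [0.56848821 0.06875394 0.03491712] [-0.8773097   0.5464907   2.96950643] 0.06973793604575129
[ 0.0007 -0.001  -0.0007  0.0004  0.0042 -0.011 ]
```

View pics/w8.png

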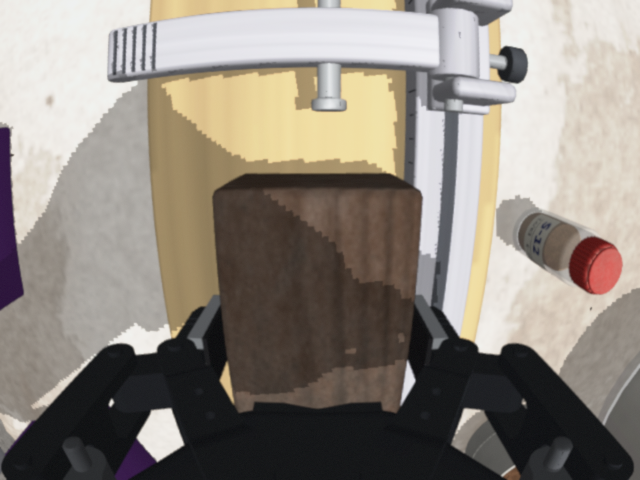

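```bash
python3 - <<'E'
from h import *
import pickle
w=pickle.load(open('w8.pkl','rb'))
t=lambda px,z:(tobd(B,planew(w,np.array(px,float),z))*1e3).round(1).tolist()
print('block end top',t([[222,188],[412,188]],.0605),'sides',t([[213,200],[421,200]],.062),'bottom edge',t([[247,175],[393,175]],.012))
print('tip',t([[316,110],[343,110]],.05), 'fence face', t([[414,120],[424,230]],.032))
E
python3 -c "
import cv2
a=cv2.imread('pics/w8.png');cv2.imwrite('pics/w8a.png',cv2.resize(a[80:300,200:450],None,fx=2.7,fy=2.7,interpolation=2))"
```

```text
block end top [[-35.2, 64.4], [26.8, 64.4]] sides [[-38.1, 60.8], [29.7, 60.7]] bottom edge [[-35.9, 63.5], [30.4, 63.5]]
tip [[-4.5, 89.7], [4.7, 89.7]] fence face [[34.3, 88.1], [40.6, 42.9]]
```

View pics/w8a.png

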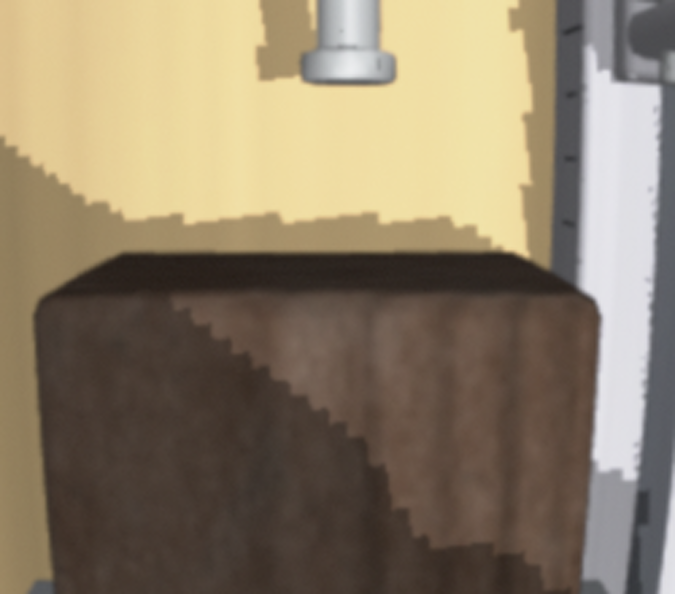

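Request:
apply_moves(
  series="0 0 0 0 0.002 -0.005 0.6; 0 0 0 0 0.0035 -0.010 0.6; 0 0 0 0 0.0045 -0.014 0.6; 0 0 0 0 0.005 -0.016 0.6; 0 0 0 0 0.005 -0.016 0.6",
)

```text
clock: 11.92
tcp_pos: [0.5727, 0.0756, 0.0348]
orientation: [1.292, 1.14, -1.313]
contact_force: [-11.8, -18.4, 22.1]
grip_width: 0.0701
```

```bash
cat > st.py <<'E'
from h import *
o=get_obs();f=o['contact_force'];print('t',o['clock'],'bd',(tobd(B,o['tcp_pos'])*1e3).round(2),'z',o['tcp_pos'][2].round(4),'Fx,Fy(board),Fz',(f[:2]@X).round(2),(f[:2]@U).round(2),f[2].round(2),'M',o['moment'].round(2),'yawerr',rel([0,0,0],Rdown(X))[0],o['grip_width'].round(4))
E
python3 st.py
```

```text
Traceback (most recent call last):
  File "st.py", line 2, in <module>
    o=get_obs();f=o['contact_force'];print('t',o['clock'],'bd',(tobd(B,o['tcp_pos'])*1e3).round(2),'z',o['tcp_pos'][2].round(4),'Fx,Fy(board),Fz',(f[:2]@X).round(2),(f[:2]@U).round(2),f[2].round(2),'M',o['moment'].round(2),'yawerr',rel([0,0,0],Rdown(X))[0],o['grip_width'].round(4))
                                                                                                                                                                                                                                                                 ^^^^^^^^^^^^^^^^^^^^^
AttributeError: 'float' object has no attribute 'round'
```

```bash
sed -i 's/o\[.grip_width.\].round(4)/round(float(o["grip_width"]),4)/' st.py; python3 st.py; python3 - <<'E'
from h import *
import pickle
w=camera_info('wrist');im=grab_frame('wrist');cv2.imwrite('pics/w9.png',im);pickle.dump(w,open('w9.pkl','wb'))
cv2.imwrite('pics/s9.png',cv2.resize(grab_frame('scene')[100:340,150:450],None,fx=2.5,fy=2.5))
E
```

```text
t 11.925 bd [[-0.8  16.28]] z 0.0348 Fx,Fy(board),Fz -9.42 -19.69 22.09 M [-3.28  2.01  0.17] yawerr -0.0045 0.0701
```

View pics/w9.png

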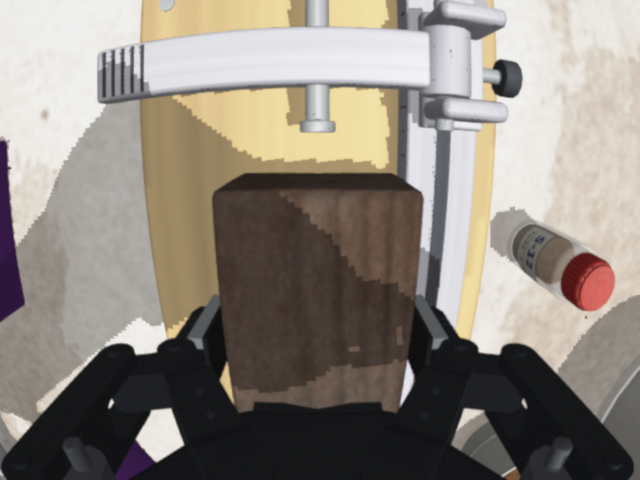

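View pics/s9.png

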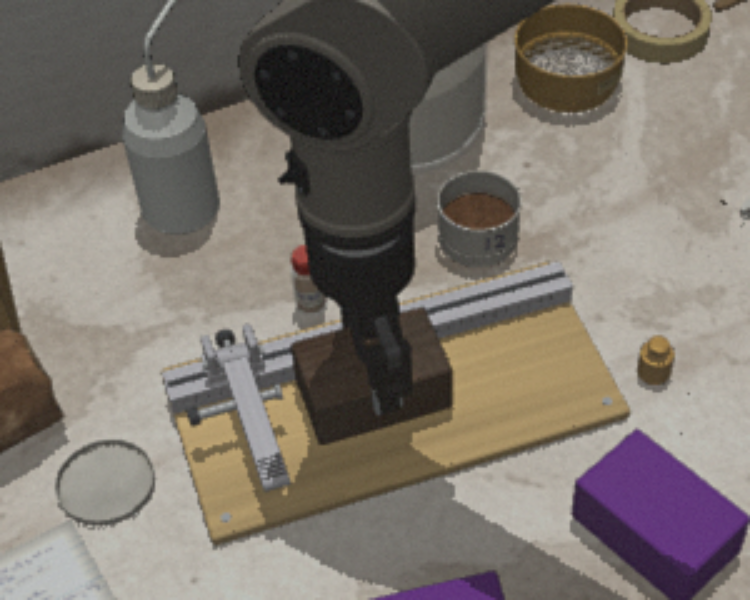

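Not in contact with the screw yet (gap about 18 mm). The resistance is friction from pressing down and against the fence. I'll unload z and x a little.

Request:
apply_moves(
  series="0 0 0 -0.001 -0.0005 0.004 0.6; 0 0 0 -0.002 -0.001 0.004 0.6; 0 0 0 -0.002 -0.001 0.004 0.6",
)

```text
clock: 12.4
tcp_pos: [0.5733, 0.0798, 0.0362]
orientation: [1.301, 1.149, -1.3]
contact_force: [0.1, 0.1, -5.1]
grip_width: 0.0697
```

```bash
python3 st.py
```

```text
t 12.4 bd [[-0.81 20.61]] z 0.0362 Fx,Fy(board),Fz 0.04 0.13 -5.08 M [0.08 0.03 0.02] yawerr 0.0003 0.0697
```

Request:
apply_moves(
  series="0 0 0 0.0003 0 -0.003 0.6; 0 0 0 0.0005 0 -0.006 0.6; 0 0 0 0.0005 0 -0.009 0.6; 0 0 0 0.0005 0 -0.010 0.6; 0 0 0 0.0005 0 -0.010 0.6",
)

```text
clock: 13.02
tcp_pos: [0.5746, 0.0896, 0.036]
orientation: [1.3, 1.148, -1.301]
contact_force: [-2.2, 0.6, -5.3]
grip_width: 0.07
```

```bash
python3 st.py; python3 - <<'E'
from h import *
import pickle
w=camera_info('wrist');im=grab_frame('wrist');pickle.dump(w,open('w10.pkl','wb'));cv2.imwrite('pics/w10.png',im);cv2.imwrite('pics/w10a.png',cv2.resize(im[80:300,200:450],None,fx=2.7,fy=2.7,interpolation=2))
E
```

```text
t 13.025 bd [[-0.65 30.42]] z 0.036 Fx,Fy(board),Fz -2.23 0.35 -5.25 M [0.15 0.28 0.06] yawerr 0.0003 0.07
```

View pics/w10a.png

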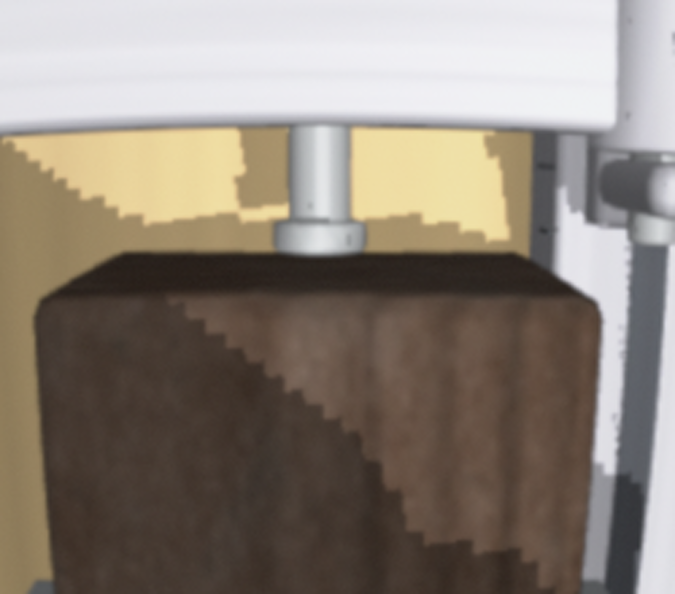

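Request:
apply_moves(
  series="0 0 0 0.0008 0.0003 -0.001 0.6; 0 0 0 0.0008 0.0003 -0.002 0.6; 0 0 0 0.0008 0.0003 -0.003 0.6; 0 0 0 0.0008 0.0003 -0.003 0.6",
)

```text
clock: 13.58
tcp_pos: [0.5749, 0.0916, 0.0349]
orientation: [1.299, 1.148, -1.302]
contact_force: [-4.2, -1.6, -5.3]
grip_width: 0.0698
```

```bash
python3 st.py
```

```text
t 13.575 bd [[-0.65 32.52]] z 0.0349 Fx,Fy(board),Fz -4.0 -2.15 -5.34 M [-0.44  1.01  0.06] yawerr -0.0003 0.0698
```

Request:
apply_moves(
  series="0 0 0 0.0004 0 0 0.6; 0 0 0 0.0008 0 0 0.6; 0 0 0 0.0008 0 0 0.6",
)

```text
clock: 13.95
tcp_pos: [0.5749, 0.0917, 0.0348]
orientation: [1.299, 1.147, -1.302]
contact_force: [-6.3, -3.8, 2.0]
grip_width: 0.0696
```

```bash
python3 st.py
```

```text
t 13.95 bd [[-0.62 32.59]] z 0.0348 Fx,Fy(board),Fz -5.81 -4.57 1.96 M [-0.64  1.62  0.15] yawerr -0.0002 0.0696
```

Request:
apply_moves(
  series="0 0 0 -0.0002 -0.0002 -0.0005 0.6; 0 0 0 -0.0002 -0.0003 -0.001 0.6; 0 0 0 -0.0002 -0.0003 -0.001 0.6",
)

```text
clock: 14.32
tcp_pos: [0.575, 0.0917, 0.0349]
orientation: [1.298, 1.146, -1.303]
contact_force: [-5.8, -5.2, 0.2]
grip_width: 0.0698
```

```bash
python3 st.py
```

```text
t 14.325 bd [[-0.61 32.62]] z 0.0349 Fx,Fy(board),Fz -5.11 -5.87 0.17 M [-0.98  1.45  0.34] yawerr -0.0005 0.0698
```

```bash
python3 - <<'E'
from h import *
import pickle
w=camera_info('wrist');im=grab_frame('wrist');pickle.dump(w,open('w11.pkl','wb'));cv2.imwrite('pics/w11.png',im);cv2.imwrite('pics/w11a.png',cv2.resize(im[80:300,200:450],None,fx=2.7,fy=2.7,interpolation=2))
E
```

```text
(no output)
```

View pics/w11a.png

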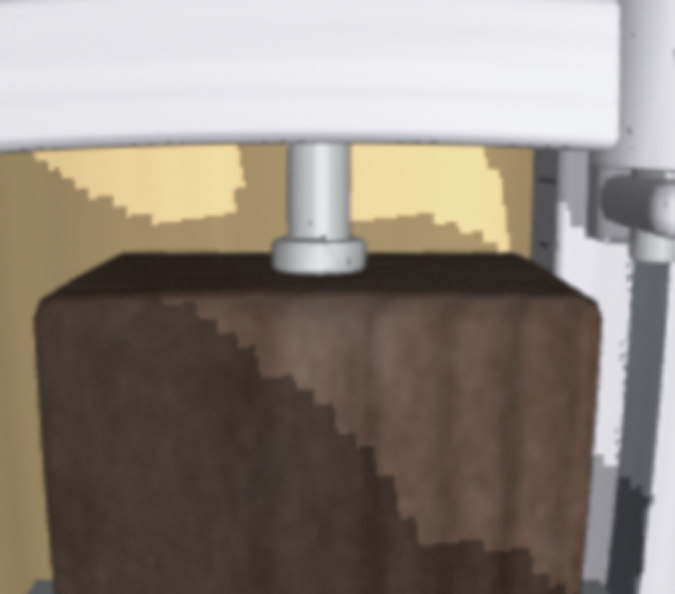

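```bash
python3 - <<'E'
from h import *
import pickle
w=pickle.load(open('w11.pkl','rb'))
for y in (.087,.0875,.088,.0885,.089,.0895,.09):
    print(y,[( (projw(w,W(0,y,z))[0,1]-80+.5)*2.7-.5).round(1) for z in(.062,.06,.056,.05,.044,.012)])
E
```

```text
0.087 [np.float64(300.3), np.float64(297.8), np.float64(293.0), np.float64(286.3), np.float64(280.2), np.float64(255.1)]
0.0875 [np.float64(296.1), np.float64(293.6), np.float64(289.0), np.float64(282.5), np.float64(276.5), np.float64(252.1)]
0.088 [np.float64(291.9), np.float64(289.5), np.float64(284.9), np.float64(278.6), np.float64(272.9), np.float64(249.1)]
0.0885 [np.float64(287.6), np.float64(285.3), np.float64(280.9), np.float64(274.8), np.float64(269.2), np.float64(246.1)]
0.089 [np.float64(283.4), np.float64(281.1), np.float64(276.9), np.float64(270.9), np.float64(265.5), np.float64(243.1)]
0.0895 [np.float64(279.2), np.float64(277.0), np.float64(272.8), np.float64(267.1), np.float64(261.8), np.float64(240.1)]
0.09 [np.float64(274.9), np.float64(272.8), np.float64(268.8), np.float64(263.2), np.float64(258.1), np.float64(237.2)]
```

Request:
apply_moves(
  series="0 0 0 -0.0002 -0.0005 0 0.6; 0 0 0 -0.0003 -0.001 0 0.6; 0 0 0 -0.0003 -0.001 0 0.6",
)

```text
clock: 14.75
tcp_pos: [0.575, 0.0928, 0.0351]
orientation: [1.301, 1.146, -1.301]
contact_force: [-0.4, -3.8, -5.8]
grip_width: 0.0698
```

```bash
python3 st.py
```

```text
t 14.75 bd [[-0.72 33.71]] z 0.0351 Fx,Fy(board),Fz 0.04 -3.82 -5.75 M [-0.78  0.34  0.02] yawerr -0.0008 0.0698
```

Request:
apply_moves(
  series="0 0 0 0.0002 0.0005 0 0.6; 0 0 0 0.0003 0.0008 0 0.6; 0 0 0 0.0003 0.0008 0 0.6",
)

```text
clock: 15.12
tcp_pos: [0.575, 0.0928, 0.035]
orientation: [1.3, 1.147, -1.302]
contact_force: [-3.1, -4.0, -0.3]
grip_width: 0.0695
```

```bash
python3 st.py;  python3 - <<'E'
from h import *
import pickle
w=camera_info('wrist');im=grab_frame('wrist');pickle.dump(w,open('w12.pkl','wb'));cv2.imwrite('pics/w12.png',im);cv2.imwrite('pics/w12a.png',cv2.resize(im[80:300,200:450],None,fx=2.7,fy=2.7,interpolation=2))
E
```

```text
t 15.125 bd [[-0.69 33.7 ]] z 0.035 Fx,Fy(board),Fz -2.62 -4.41 -0.33 M [-0.9   0.93 -0.01] yawerr -0.0006 0.0695
```

View pics/w12a.png

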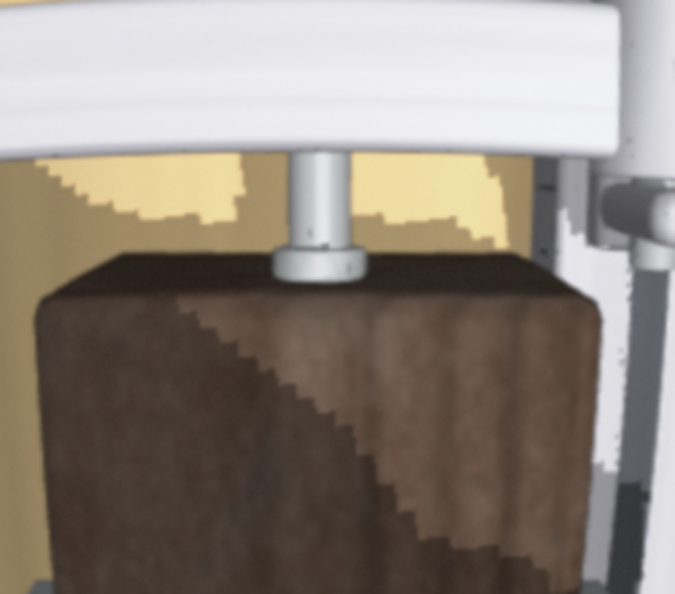

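Request:
apply_moves(
  series="0 0 0 -0.0001 0 -0.0003 0.6; 0 0 0 -0.0001 0 -0.0006 0.6; 0 0 0 -0.0001 0 -0.0010 0.6; 0 0 0 -0.0001 0 -0.0010 0.6",
)

```text
clock: 15.68
tcp_pos: [0.575, 0.0929, 0.0349]
orientation: [1.299, 1.146, -1.303]
contact_force: [-4.3, -6.6, -0.4]
grip_width: 0.0702
```

```bash
python3 st.py
```

```text
t 15.675 bd [[-0.69 33.74]] z 0.0349 Fx,Fy(board),Fz -3.45 -7.04 -0.41 M [-1.28  1.    0.17] yawerr -0.0007 0.0702
```

Request:
apply_moves(
  series="0 0 0 -0.0002 -0.0007 0 0.6; 0 0 0 -0.0003 -0.0013 0 0.6; 0 0 0 -0.0003 -0.0013 0 0.6; 0 0 0 -0.0003 -0.0013 0 0.6",
)

```text
clock: 16.18
tcp_pos: [0.5749, 0.0929, 0.0351]
orientation: [1.301, 1.145, -1.302]
contact_force: [0.1, -5.2, -4.8]
grip_width: 0.0697
```

```bash
python3 st.py;  python3 - <<'E'
from h import *
import pickle
w=camera_info('wrist');im=grab_frame('wrist');pickle.dump(w,open('w13.pkl','wb'));cv2.imwrite('pics/w13.png',im);cv2.imwrite('pics/w13a.png',cv2.resize(im[125:215,250:390],None,fx=5.5,fy=5.5,interpolation=2))
E
```

```text
t 16.175 bd [[-0.82 33.75]] z 0.0351 Fx,Fy(board),Fz 0.7 -5.18 -4.75 M [-1.28  0.04 -0.  ] yawerr -0.0016 0.0697
```

View pics/w13a.png

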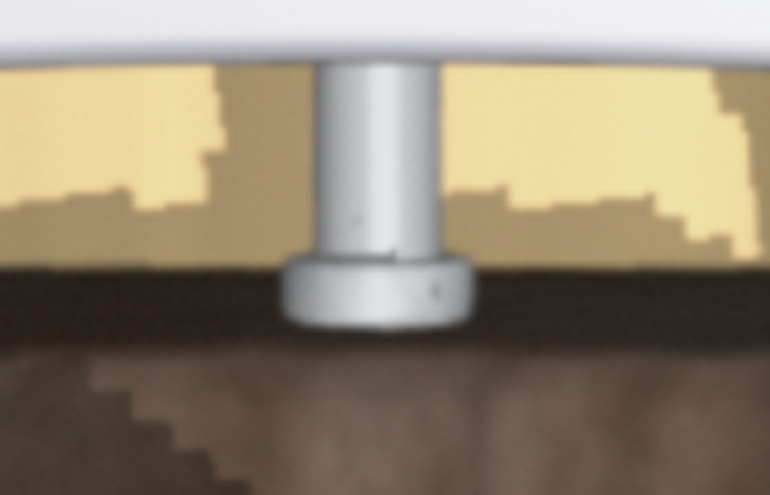

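Contact is confirmed. With the fence and weight load taken off, y stays put at 33.75 mm and the screw carries about 5 N. Now I press it flat and hold steadily.

Request:
apply_moves(
  series="0 0 0 0.0002 0.0007 -0.0002 0.6; 0 0 0 0.0004 0.0014 -0.0005 0.6; 0 0 0 0.0004 0.0014 -0.0007 0.6; 0 0 0 0.0004 0.0014 -0.0007 0.6; 0 0 0 0.0004 0.0014 -0.0007 0.6; 0 0 0 0.0004 0.0014 -0.0007 0.6; 0 0 0 0.0004 0.0014 -0.0007 0.6; 0 0 0 0.0004 0.0014 -0.0007 0.6; 0 0 0 0.0004 0.0014 -0.0007 0.6; 0 0 0 0.0004 0.0014 -0.0007 0.6",
)

```text
clock: 17.48
tcp_pos: [0.575, 0.0929, 0.0349]
orientation: [1.298, 1.145, -1.304]
contact_force: [-5.6, -7.1, 1.5]
grip_width: 0.0703
```

```bash
python3 st.py
```

```text
t 17.475 bd [[-0.71 33.73]] z 0.0349 Fx,Fy(board),Fz -4.7 -7.8 1.52 M [-1.58  1.24  0.17] yawerr -0.0014 0.0703
```

Request:
apply_moves(
  series="0 0 0 0 0 -0.0003 0.6; 0 0 0 0 0 -0.0005 0.6; 0 0 0 0 0 -0.0005 0.6; 0 0 0 0 0 -0.0005 0.6; 0 0 0 0 0 -0.0005 0.6; 0 0 0 0 0 -0.0005 0.6; 0 0 0 0 0 -0.0005 0.6; 0 0 0 0 0 -0.0005 0.6; 0 0 0 0 0 -0.0005 0.6",
)

```text
clock: 18.6
tcp_pos: [0.575, 0.0929, 0.0349]
orientation: [1.298, 1.145, -1.305]
contact_force: [-4.8, -9.0, 3.0]
grip_width: 0.0697
```

```bash
python3 st.py
```

```text
t 18.6 bd [[-0.72 33.78]] z 0.0349 Fx,Fy(board),Fz -3.62 -9.51 2.98 M [-1.73  1.25  0.15] yawerr -0.0015 0.0697
```

Request:
apply_moves(
  series="0 0 0 0 -0.0003 0.001 0.6; 0 0 0 0 -0.0006 0.0022 0.6; 0 0 0 0 -0.0006 0.0022 0.6; 0 0 0 0 -0.0006 0.0022 0.6",
)

```text
clock: 19.1
tcp_pos: [0.575, 0.0929, 0.0349]
orientation: [1.301, 1.147, -1.301]
contact_force: [-2.2, -5.1, -0.6]
grip_width: 0.0699
```

```bash
python3 st.py
```

```text
t 19.1 bd [[-0.75 33.73]] z 0.0349 Fx,Fy(board),Fz -1.59 -5.3 -0.58 M [-1.01  0.66  0.02] yawerr -0.0006 0.0699
```

Good. Releasing.

Request:
apply_moves(
  series="0 0 0 0 0 0.001 0.84; 0 0 0 0 0 0.001 0.88; 0 0 0 0 0 0.001 0.94; 0 0 0 0 0 0.001 1; 0 0 0 0 0 0.001 1; 0 0 0 0 0 0.001 1",
)

```text
clock: 19.85
tcp_pos: [0.5746, 0.0923, 0.0347]
orientation: [1.301, 1.147, -1.301]
contact_force: [-0.3, 0.5, 0.5]
grip_width: 0.0857
```

```bash
python3 st.py;  python3 - <<'E'
from h import *
import pickle
w=camera_info('wrist');im=grab_frame('wrist');pickle.dump(w,open('w14.pkl','wb'));cv2.imwrite('pics/w14.png',im)
E
```

```text
t 19.85 bd [[-0.99 33.12]] z 0.0347 Fx,Fy(board),Fz -0.4 0.45 0.53 M [0.03 0.02 0.03] yawerr -0.0003 0.0857
```

View pics/w14.png

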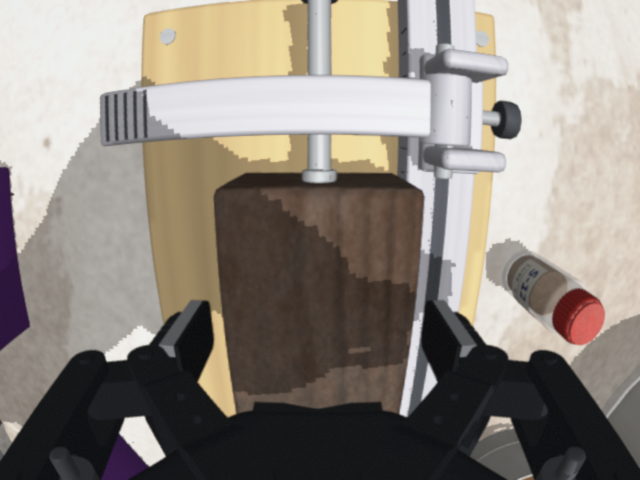

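```bash
python3 - <<'E'
from h import *
print(rel(W(-.071,.115,.15),Rdown(-U)))
E
```

```text
[ 1.5705e+00 -1.0000e-04 -0.0000e+00 -1.1530e-01 -7.0000e-02 -8.1900e-02]
```

Request:
apply_moves(
  series="0 0 0 -0.02 0 0 1; 0 0 0 -0.06 0 0 1; 0 0 0 -0.115 0 0 1; 0.18 0 0 -0.115 -0.01 -0.01 0.8; 0.36 0 0 -0.115 -0.02 -0.02 0.6; 0.54 0 0 -0.115 -0.03 -0.04 0.5; 0.72 0 0 -0.115 -0.05 -0.06 0.5; 0.90 0 0 -0.115 -0.07 -0.082 0.5; 1.08 0 0 -0.115 -0.07 -0.082 0.5; 1.26 0 0 -0.115 -0.07 -0.082 0.5; 1.44 0 0 -0.115 -0.07 -0.082 0.5; 1.5705 0 0 -0.115 -0.07 -0.082 0.5",
)

```text
clock: 21.4
tcp_pos: [0.5154, 0.183, 0.1512]
orientation: [-2.156, 0.138, 2.153]
contact_force: [0.9, -1.1, -0.4]
grip_width: 0.043
```

Request:
apply_moves(
  series="0 0 0 0 0 0 0.5; 0 0 0 0 0 0 0.5",
)

```text
clock: 21.65
tcp_pos: [0.5154, 0.1826, 0.1504]
orientation: [-2.159, 0.131, 2.158]
contact_force: [0.1, -0.1, 0.3]
grip_width: 0.0423
```

```bash
python3 st.py;  python3 - <<'E'
from h import *
import pickle
print(rel(W(-.0705,.115,.034),Rdown(-U)))
w=camera_info('wrist');im=grab_frame('wrist');pickle.dump(w,open('w15.pkl','wb'));cv2.imwrite('pics/w15.png',im)
E
```

```text
t 21.65 bd [[-70.98 115.36]] z 0.1504 Fx,Fy(board),Fz 0.14 -0.09 0.27 M [-0.03  0.01 -0.05] yawerr -1.568 0.0423
[ 0.0028 -0.0006  0.0005  0.1164  0.0004 -0.0004]
```

View pics/w15.png

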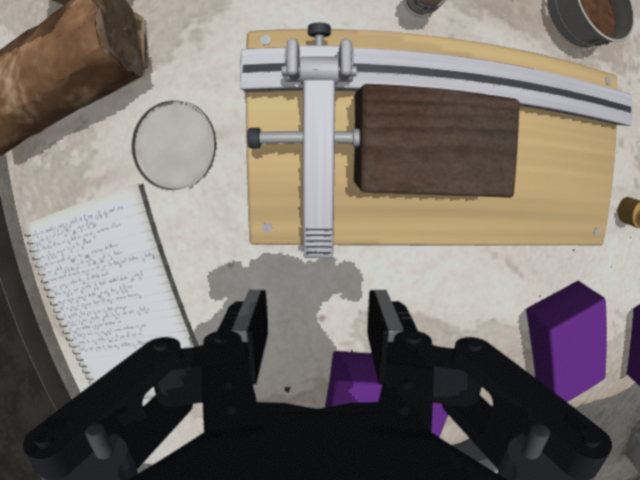

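```bash
python3 - <<'E'
from h import *
import cv2
a=cv2.imread("pics/w15.png")
cv2.imwrite("pics/w15a.png",cv2.resize(a[70:270,240:380],None,fx=3,fy=3,interpolation=cv2.INTER_CUBIC))
E
```

```text
(no output)
```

View pics/w15a.png

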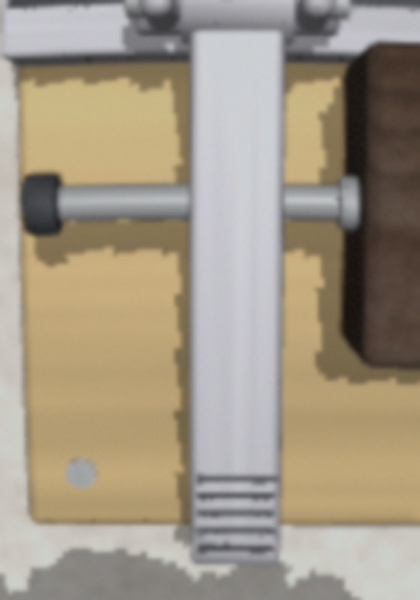

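```bash
python3 - <<'E'
from h import *
import pickle
w=pickle.load(open('w15.pkl','rb'));c=lambda *p:crop(3,240,70,*p)
t=lambda px,z:(tobd(B,planew(w,px,z))*1e3).round(1).tolist()
print('leaf tip',t(c((235,562)),.05),'sides@tab',t(c((193,510),(279,510)),.056),'mid',t(c((191,300),(283,300)),.056),'board edge',t(c((24,300)),.012),'tip',t(c((360,202)),.05))
# pads centre in picture vs leaf
o=get_obs();print('tcp px',projw(w,o['tcp_pos']), 'leaf ctr px', c((236,510)))
E
```

```text
leaf tip [[-82.0, 115.4]] sides@tab [[-67.9, 124.8], [-67.8, 105.7]] mid [[-21.3, 125.0], [-21.3, 105.4]] board edge [[-24.8, 169.4]] tip [[-0.0, 88.5]]
tcp px [[318.82396911 306.96964653]] leaf ctr px [[318.33333333 239.66666667]]
```

Request:
apply_moves(
  series="0 0 0 0.03 0 0 0.5; 0 0 0 0.07 0 0 0.5; 0 0 0 0.10 0 0 0.5; 0 0 0 0.117 0 0 0.5; 0 0 0 0.117 0 0 0.5; 0 0 0 0.117 0 0 0.5",
)

```text
clock: 22.45
tcp_pos: [0.5161, 0.1828, 0.0337]
orientation: [-2.158, 0.134, 2.155]
contact_force: [-0.3, 1.3, 0.9]
grip_width: 0.0423
```

```bash
python3 st.py
```

```text
t 22.45 bd [[-70.31 115.62]] z 0.0337 Fx,Fy(board),Fz -0.43 1.23 0.85 M [-0.01 -0.04 -0.04] yawerr -1.5705 0.0423
```

Request:
apply_moves(
  series="0 0 0 0 0 0 0.35; 0 0 0 0 0 0 0.28; 0 0 0 0 0 0 0.2; 0 0 0 0 0 0 0.15; 0 0 0 0 0 0 0.15; 0 0 0 0 0 0 0.15",
  force=20,
)

```text
clock: 23.2
tcp_pos: [0.5157, 0.1823, 0.033]
orientation: [-2.158, 0.135, 2.156]
contact_force: [-1.1, -1.0, 4.8]
grip_width: 0.0199
```

```bash
python3 st.py;  python3 - <<'E'
from h import *
im=grab_frame('wrist');cv2.imwrite('pics/w16.png',im)
E
```

```text
t 23.2 bd [[-70.67 115.07]] z 0.033 Fx,Fy(board),Fz -0.98 -1.1 4.8 M [-0.27  0.02 -0.02] yawerr -1.571 0.0199
```

View pics/w16.png

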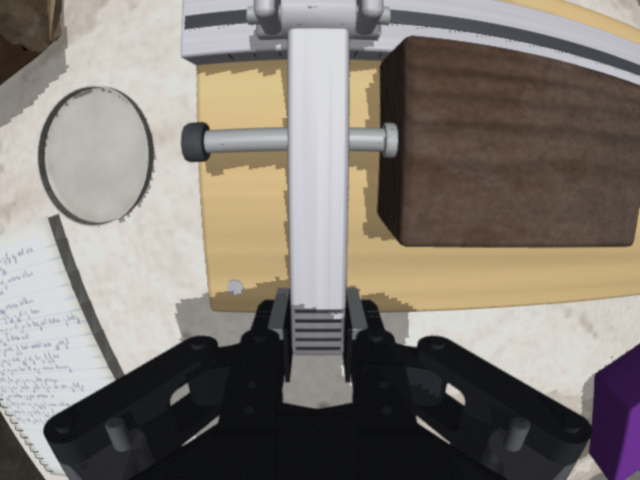

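Request:
apply_moves(
  series="0 0 0 -0.006 0 0 0.15; 0 0 0 -0.0172 0 -0.0013 0.15; 0 0 0 -0.0285 0 -0.0036 0.15; 0 0 0 -0.0448 0 -0.0091 0.15; 0 0 0 -0.0601 0 -0.017 0.15; 0 0 0 -0.0741 0 -0.027 0.15; 0 0 0 -0.0864 0 -0.0391 0.15; 0 0 0 -0.0968 0 -0.0529 0.15; 0 0 0 -0.105 0 -0.068 0.15; 0 0 0 -0.1108 0 -0.0842 0.15; 0 0 0 -0.1142 0 -0.1011 0.15; 0 0 0 -0.115 0 -0.115 0.15",
)

```text
clock: 24.75
tcp_pos: [0.6306, 0.1678, 0.1483]
orientation: [-2.157, 0.135, 2.157]
contact_force: [-2.9, -0.9, 0.4]
grip_width: 0.0196
```

Request:
apply_moves(
  series="0 0 0 0 0 0 0.15; 0 0 0 0 0 0 0.15",
)

```text
clock: 25.0
tcp_pos: [0.6308, 0.1677, 0.1483]
orientation: [-2.16, 0.135, 2.154]
contact_force: [2.8, -1.8, -0.2]
grip_width: 0.0197
```

```bash
python3 st.py;  python3 - <<'E'
from h import *
im=grab_frame('wrist');cv2.imwrite('pics/w17.png',im)
E
```

```text
t 25.0 bd [[ 45.33 114.95]] z 0.1483 Fx,Fy(board),Fz 2.98 -1.47 -0.22 M [-0.45 -0.58 -0.  ] yawerr -1.5711 0.0197
```

View pics/w17.png

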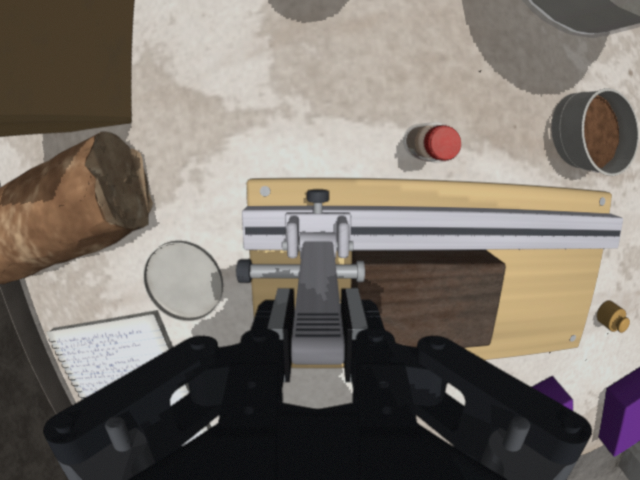

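Request:
apply_moves(
  series="0 0 0 0 0 0 0.26; 0 0 0 0 0 0 0.32; 0 0 0 0 0 0 0.4; 0 0 0 0 0 0 0.5; 0 0 0 -0.03 0 0 0.5; 0 0 0 -0.07 0 0 0.5; 0 0 0 -0.11 0 0.02 0.5; 0 0 0 -0.12 0.03 0.06 0.5; 0 0 0 -0.12 0.06 0.08 0.5; 0 0 0 -0.12 0.06 0.08 0.5; 0 0 0 -0.12 0.06 0.08 0.5",
)

```text
clock: 26.42
tcp_pos: [0.543, 0.1189, 0.2679]
orientation: [-2.158, 0.134, 2.156]
contact_force: [-0.2, 0.8, 0.2]
grip_width: 0.0427
```

```bash
python3 st.py;  python3 - <<'E'
from h import *
import pickle
w=camera_info('wrist');im=grab_frame('wrist');cv2.imwrite('pics/w18.png',im);pickle.dump(w,open('w18.pkl','wb'))
cv2.imwrite('pics/w18a.png',cv2.resize(im[40:260,150:490],None,fx=2.3,fy=2.3,interpolation=2))
cv2.imwrite('pics/s18.png',cv2.resize(grab_frame('scene')[100:340,150:450],None,fx=2.5,fy=2.5))
E
```

```text
t 26.425 bd [[-35.71  55.64]] z 0.2679 Fx,Fy(board),Fz -0.31 0.75 0.21 M [-0.01 -0.01  0.03] yawerr -1.5706 0.0427
```

View pics/w18a.png

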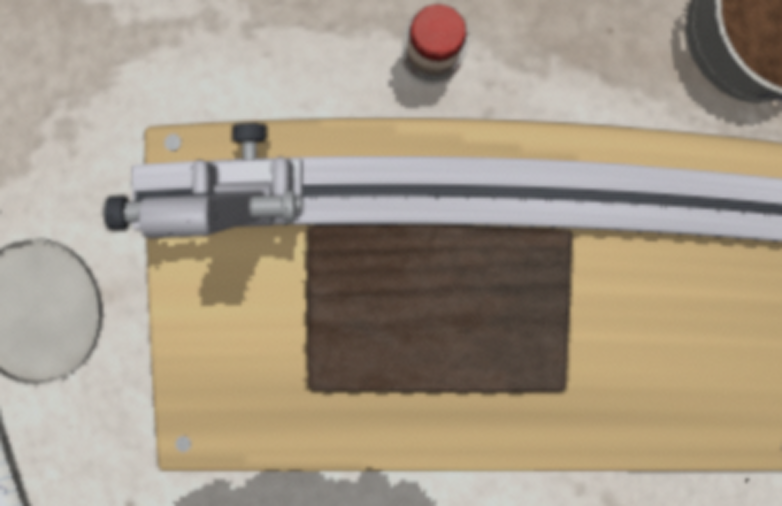

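View pics/s18.png

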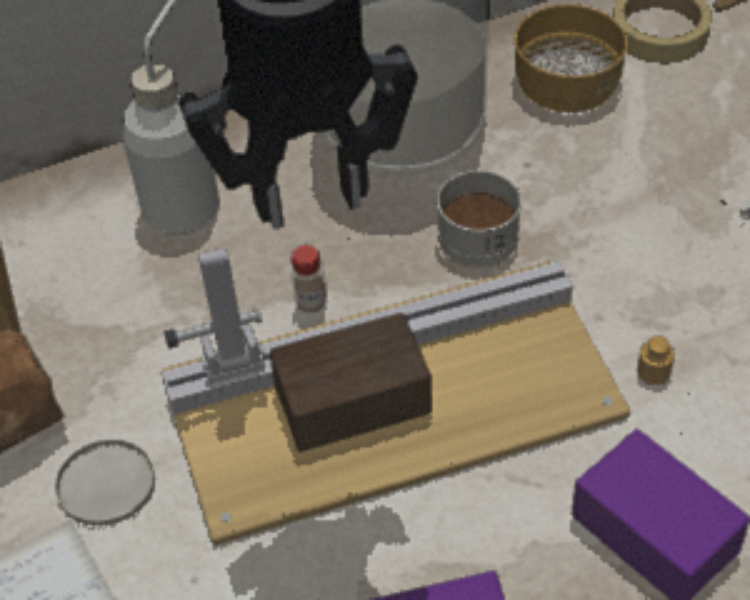

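```bash
python3 - <<'E'
from h import *
import pickle
w=pickle.load(open('w18.pkl','rb'));c=lambda *p:crop(2.3,150,40,*p)
kw=c((306,226),(572,234),(567,391),(308,391))
f=lambda p:(projw(w,place(p,km,.062))-kw).ravel()
r=least_squares(f,[.57,.09,-.12]);print('block',tobd(B,r.x[:2])*1e3,r.x[2]-B[2],f(r.x).round(1))
t=lambda px,z:(tobd(B,planew(w,px,z))*1e3).round(1).tolist()
print('tip',t(c((300,205)),.094),'board edge',t(c((150,300)),.012),'blk end',t(c((306,250),(308,370)),.0605),'carr right',t(c((298,170)),.064))
w2=pickle.load(open('w2.pkl','rb'))
E
```

```text
block [[-0.67449651 33.96589821]] -0.00626947736069558 [-0.4 -0.6  1.  -2.   0.2  1.9 -0.6  0.9]
tip [[42.1, 87.5]] board edge [[1.0, 168.8]] blk end [[24.2, 88.6], [-25.8, 88.5]] carr right [[57.0, 91.2]]
```

```bash
python3 -c "
from bench import *
print(hand_in())"
```

```text
the job is handed in; nothing more can be done
None
```

The block is gauged against the stop and the leaf is upright again. I handed the job in at about 26.5 s; no verdict is reported.

- **Leaf down:** I swept it down with the shut fingers while the block was about 100 mm clear of the screw. It bottomed at the expected height, with about 16 N pressing down on it.
- **Gauging:** I gripped the dark block across its width, turned it parallel to the fence and slid it along to the screw tip. With the fence and weight load taken off, the block stayed put and the screw carried about 5 N. I then held it for about 2 s with 8 to 9.5 N measured at the tool along the fence. Friction hides the exact share on the stop.
- **Leaf up:** I let go of the block, pinched the leaf tab and swung it up to about 1.57 rad, then let go and backed away.

**Last checks:**
- **Block position:** x is −0.7 mm and it is parallel to the fence within about 0.006 rad. Its y is 34.0 mm, against 33.75 mm when gauged, which is within measuring error.
- **Gap to the screw:** block end at y of about 88.5 mm. The upright screw tip read 87.5 mm, about 88.5 mm once I correct for the board edge reading about 1 mm low in that picture.
- **Bystanders and carriage:** the bystanders look untouched. The carriage looks to be where it was; the leaf centre read about 115 mm before and after gauging.

**One hitch:** during the slide the block jammed briefly about 18 mm short of the screw. The tool felt about 20 N along the fence and 22 N downwards. It came free once I eased the pressure, and the stop was not touched at that point.

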